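# Set the drill unit, then rock the angle gauge on the practice jaw to its mark and hold

## Robot

A 6-joint arm with a two-finger parallel gripper is mounted at the origin on the work surface. World frame = base frame: x ahead of the robot, y to its left, z up, the work surface at z = 0. Lengths are in mm, angles in rad, forces in N, time in s.
With the tool pointing down it reaches from about 400 to 925 mm from the base axis. Payload 12.5 kg.
Tool frame: the origin (TCP) lies midway between the tips of the shut fingers; the grasp point (between the pads) lies 19 mm behind it; z points along the fingers, y is the direction in which the jaws open and shut (so a half turn about z gives the same grasp; the last joint's range is limited). The gripper opens to 95 mm and grips with 3 to 60 N. Pads are 20 mm wide; open, the fingers measure 119 mm over their backs; the gripper's body (75 mm by 180 mm) begins 59 mm behind the grasp point.
Start: joints at [-1.28, 0.491, 1.559, -0, 1.092, -0.106], TCP at [241.567, -576.448, 214.661] pointing down, gripper open.
Joint ranges: [-3.1, 3.1], [-0.84, 2.19], [0.05, 2.79], [-1.13, 4.28], [0.06, 2.93], [-2.69, 2.69]. Speed limits (rad/s): [2.22, 2.22, 2.79, 3.14, 3.14, 3.14].

## Interface

Orientations are given as [roll, pitch, yaw] about the fixed x, y, z axes, in that order (R = Rz(yaw) Ry(pitch) Rx(roll)).
In Python, from cell import env gives the robot as it stands.
- The arm moves only by the tool drive_tool, never from a script. Its argument "increments" is a list of rows, each a list of 2 entries, a list of its own where there are three numbers: the shift along the tool's x, y, z as a fraction of full scale, then the turn, a rotation vector about the tool's x, y, z as a fraction of full scale. In form: [[[x, y, z], [ax, ay, az]], ...]. A call has 1 to 5 rows; each row shifts and turns the commanded pose from where the row before left it, along the tool's axes as they then stand; what a row does not reach is not made up. Full scale, the value 1, is 30 mm for a shift and 0.08 rad for a turn. A row lasts 1/12 s, in which the tool goes at most 41.7 mm and 7.16 degrees, less where a joint would pass 70% of its speed; a pose out of reach is approached as far as the arm can. A call with a number of a shift or a turn outside -1 to 1 is refused whole. A call with a gripper value outside its range is refused whole. "jaw" is the opening, from -1 (shut) to 1 (fully open), so that 0 is half open, set as the call begins (left out, the last holds). The fingers move at their own pace and stop on an object; the grip force is fixed at half the most. Time passes only in rows, so rows that do not move let the fingers close. It gives the time, the measured TCP pose, the force and the opening at its end, in the units of the state.
- env.state(): the state, without advancing time (a new reading comes with each control period).
- env.read_camera(name): name is "scene" or "top" or "wrist"; returns a dict with "pixels" (384x512x3 uint8, blue, green, red), "vertical_fov" (degrees; the focal length in pixels is half the picture's height over the tangent of half this angle, whatever the lens; pixels are square), "cx", "cy" (the principal point, pixels), "world_to_cam" (4x4, takes a point from world to camera coordinates). Camera axes: x right, y down, z forward; pixel columns grow to the right and rows downward; lengths in mm; the calibration is good to about 2 mm. The wrist camera is an equidistant fisheye: a pixel r from the principal point sees the ray r / f radians off the axis. A picture is of the moment at which its call begins. There is no depth.
- env.job_done(): hands the job in, once; it reports no verdict.
Trained networks look in a picture, given as the dict that the camera call returned (one of the last four; its "shot" number tells which), for a name from the list of things; names that differ only in an ending like _2 or _b are one class to them, and where a whole thing is asked for, a point or a joint stands for the part that bears it (a point fixed in the world has none). Each returns a list of dicts, best first, with "score" (0 to 1); they miss things now and then, are a little off and sometimes report something else, mostly with a low value. They report only what shows in the picture. A call takes as long as a camera call. They do not tell look-alikes from the thing itself.
- env.boxes_of(target, picture): "point" ([x, y, z] in mm, in world coordinates, good to about 4 mm: the middle of the surface that is visible of it).
- env.tip_of(target, picture): "point" ([x, y, z] in mm, in world coordinates, good to about 4 mm: a listed point, or the origin of a listed thing).
The state is a dict: "t": time; "joints": joint angles; "qvel": joint speeds; "tau": joint torques, N m; "eef_pos": TCP position; "tcp_rot": TCP orientation; "ft_force": force on the tool from outside, world axes, zero at the start; "moment": the same for the moment, N m; "opening": opening from 0.0 (shut) to 1.0 (fully open).
Only numpy, scipy, OpenCV 4.12 (cv2) and the standard library are available. Lean on these libraries where they do the work, as an engineer would, in place of code of your own. Each camera call takes 0.05 s, during which the arm holds its last target.

## Task

Help set up the drilling exercise: first turn the speed knob on the drill unit to the position marked with four dots, then lift the angle gauge out of its stand by its square handle and set its ball foot gently on the bare ridge, in the middle of the gap in the jaw's front teeth, with the dial in line with the ridge. Rock the gauge sideways, in the plane of its dial, until the swinging pointer settles on the clip on the dial's rim. Finish while still holding it there, steady and resting lightly on the ridge, so that the dentist can drill parallel to it: do not let go or put it down, and leave the other things on the bench where they are.

Things in the scene. Friction and masses are not known exactly. Their poses are not given: they have to be found in the camera images.
- knob_grip (a point): on the vertical axis of the black knob on the white drill unit's flat top (170 x 210 mm, 80 mm high; handpiece lying along its far edge up to 120 mm), 110 mm above the bench. Its grip bar, 13 mm thick, 42 mm long, 32 mm high, lies along this point's x, which points to the white line; bar top 10 mm above this point, round skirt (42 mm across) 22 mm below it.
- speed_knob (a joint): knob angle in rad, growing clockwise seen from above. Spring detents at 0, 0.5, 1.0, 1.5 and 2.0, marked with one to five dots: four dots is 1.5. Starts on one, two or three dots. A click takes about 0.07 N m to pass and pulls the knob to within 0.05 rad.
- stand: fixed grey block 62 x 62 mm and 60 mm high with a hole 13 mm wide in the middle of its top, in which the gauge stands. Origin: centre of its underside, z up.
- gauge: loose pendulum angle gauge, 196 mm high, about 0.16 kg. Origin: lowest point of its ball foot; z up the gauge, x out of the dial's face, y in the dial's plane. Foot 10 mm, stem 8 mm thick, flat collar 28 mm across at 42-50 mm (rests on the stand at the start, stem in the hole: lift 50 mm straight up), dial 88 mm across, 6 mm thick at 60-148 mm, square handle 16 (x) by 14 mm (y) at 146-196 mm.
- gauge_grip (a point): the place to grip the gauge: centre of the handle, 176 mm up the gauge's axis; axes as the gauge's.
- gauge_foot (a point): centre of the gauge's 10 mm ball foot, 5 mm up its axis.
- gauge_pointer (a joint): weighted needle on the dial's face that hangs straight down and swings for about a second after a jolt. Rad from the dial's own bottom; equals the gauge's lean in the dial's plane: positive when the gauge has rolled by that angle about its own +x axis (top towards its own -y). Pivot 104 mm up the gauge.
- gauge_clip (a joint): black clip 6 mm wide on the dial's rim, the mark for this job, set 0.14 to 0.36 rad (8 to 21 degrees) to one side of the dial's bottom; same zero and sense as the pointer, so the pointer is on the mark when both read the same. Stiff: it stays where it is set.
- pointer_tip (a point): tip of the pointer, 38 mm from the pivot.
- mark (a point): the mark: inner end of the clip, on the same 38 mm circle as the pointer's tip.
- mount: fixed bench mount of the practice jaw: round steel foot 116 mm across. Origin: centre of its underside, z up. The jaw's front looks along +x; the bare ridge between the front teeth runs along y. Jaw and carrier are 82 x 76 mm, teeth up to 110 mm above the bench; a thumbscrew sticks out 59 mm to either side.
- gap_mid (a point): top of the bare, uneven gum ridge in the middle of the gap in the front teeth, 100 mm above the bench; axes as the mount's. Gap 30 mm wide along y; ridge about 16 mm thick along x and rounded, a low hump either side; the canine teeth stand 10 mm above it.
- jaw (a joint): the jaw sits on springs and gives straight down under load: 0 at rest, negative downwards, stop at -0.007 m. It starts to move at about 1.5 N and then takes 1.5 N per mm, 12 N at the stop.
- rack: bystander: loose grey block 70 x 52 x 42 mm with three upright drivers, up to 112 mm high; origin under its centre. It and the stand may have changed places.
- kit: bystander: open white drill cassette 154 x 198 x 50 mm; origin under its centre.
- cast: bystander: small plaster cast of teeth, 60 x 62 x 29 mm; origin under its centre.
- ratchet: bystander: small steel torque ratchet, about 130 mm long and 10 mm high, lying flat.
- saline: bystander: clear bottle 48 mm across, 105 mm high; origin under its centre.
- cup: bystander: steel cup 68 mm across, 85 mm high; origin under its centre.
- tray: bystander: low steel tray 110 x 190 x 16 mm with a mirror and a probe; origin under its centre.
Things that resemble listed ones, but are neither listed nor needed, are in the scene too. There is more than one size of the gauge; the job needs the larger. What is shaped like the stand but blue is not meant.

How it is judged:
By the outcome, as a careful person would: the job done as asked, in the order asked, and still so for the second after the job is handed in, while the arm keeps its last pose, push and grip.
It also fails if it takes over 51 s, if anything falls off the work surface, if the arm or the gripper's body presses on something with over 40 N, if the wrist force passes 120 N, or if a joint passes its speed limit or range.

## Working session

There is one attempt and no reset: what is moved stays moved. The work goes in short steps, Python scripts to look and compute and a tool call to move; the robot and the scene stay as the last step left them, time stands still between calls to the robot, and variables do not carry over. Pictures are saved under pics/ and viewed, and the job is handed in when it is done.

Besides the shell and the picture viewer there is one more tool, called in YAML: its name, and indented under it one key for each argument. drive_tool: Moves the arm, as the interface text tells. Its arguments: {"type":"object","properties":{"increments":{"type":"array","items":{"type":"array"}},"jaw":{"type":"number"}},"required":["increments"]}

```bash
ls; mkdir -p pics; python3 - <<'E'
from cell import env
import cv2
print(env.state())
for n in ["scene","top","wrist"]:
    p=env.read_camera(n); cv2.imwrite(f"pics/a_{n}.png",p["pixels"]); print(n,p["vertical_fov"],p["cx"],p["cy"],p["world_to_cam"].tolist() if hasattr(p["world_to_cam"],'tolist') else p["world_to_cam"])
    if n!="wrist":
        for t in ["knob_grip","stand","gauge","gauge_grip","gauge_foot","mount","gap_mid","mark","pointer_tip","rack","kit","cast","ratchet","saline","cup","tray"]:
            r=env.tip_of(t,p)
            print(n,t,[(round(d["score"],2),[round(float(v)) for v in d["point"]]) for d in r[:3]])
E
```

```text
pics
{'t': 0.0, 'joints': array([-1.27956504e+00,  4.91626238e-01,  1.55945812e+00,  7.12594412e-06,
        1.09171595e+00, -1.05603484e-01]), 'qvel': array([-7.71057570e-04,  4.87410929e-04,  1.04565785e-03,  8.58328693e-05,
        8.15983870e-04,  4.82905552e-04]), 'tau': array([ 1.19022850e-03, -6.12643147e+01, -2.58180231e+01,  6.93530194e-02,
        4.82251926e-02, -1.10768869e-04]), 'eef_pos': array([ 241.51111375, -576.17990088,  214.01734591]), 'tcp_rot': array([-3.14039240e+00, -1.33579666e-04,  3.96831400e-01]), 'ft_force': array([ 0.00295156, -0.44523151,  0.22193878]), 'moment': array([ 0.01544814, -0.00921392,  0.06931615]), 'opening': 0.9991282117618455}
scene 42.48891203341254 251.3364358313262 186.44367767793608 [[0.4155535432564669, 0.9095203455359243, 0.009380498025613438, -129.4482967757218], [0.7295511068362491, -0.327132285868423, -0.6006160587734097, -332.41821768540547], [-0.5432038615483136, 0.25643168407728634, -0.7994825552820319, 2141.8634296113983], [0.0, 0.0, 0.0, 1.0]]
scene knob_grip []
scene stand [(0.79, [576, -295, 1]), (0.78, [367, -198, 3])]
sce
[... 1193 characters left out ...]
, [581, -295, 19]), (0.62, [600, 26, 98])]
top mark []
top pointer_tip []
top rack [(0.93, [482, -176, 0]), (0.4, [576, -292, -2]), (0.32, [394, -56, 1])]
top kit [(0.6, [396, -56, 2])]
top cast [(0.86, [778, 194, 0])]
top ratchet [(0.49, [397, -56, 2])]
top saline [(0.7, [721, 301, -2])]
top cup [(0.65, [393, -328, 0])]
top tray [(0.89, [756, -254, 0])]
wrist 65.70646984690485 254.00715213175647 194.98943028943606 [[0.38685839527862853, -0.9221381916081336, -0.0013181730265660828, -625.1217568729445], [-0.8952418241894026, -0.37591671060904236, 0.2392252137775421, -25.796457621569694], [-0.22109422928805184, -0.09136619868726638, -0.970963212234616, 391.5769042793693], [0.0, 0.0, 0.0, 1.0]]
```

View pics/a_scene.png

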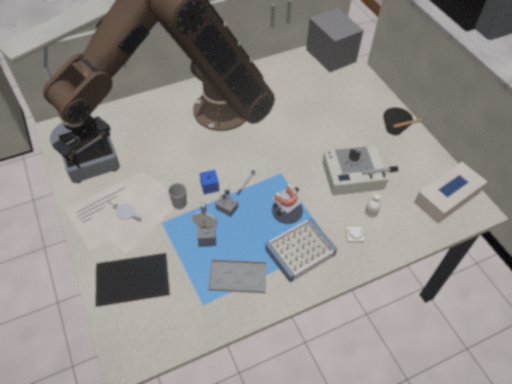

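View pics/a_top.png

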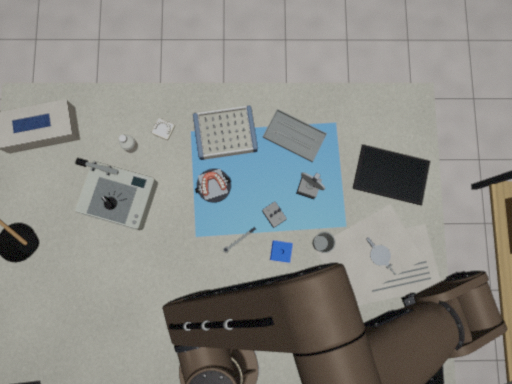

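View pics/a_wrist.png

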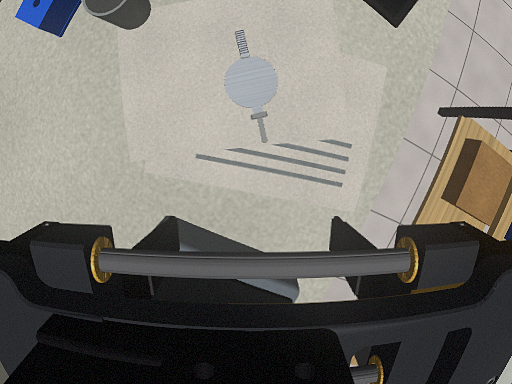

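```bash
cat > h.py <<'E'
import numpy as np, cv2
from cell import env
from scipy.spatial.transform import Rotation as R
def cam(p):
    M=np.array(p["world_to_cam"]); f=p["pixels"].shape[0]/2/np.tan(np.radians(p["vertical_fov"]/2)); return M,f
def ray(p,u,v,fish=False):
    M,f=cam(p); x,y=u-p["cx"],v-p["cy"]
    if fish:
        r=np.hypot(x,y); th=r/f; d=np.array([np.sin(th)*x/max(r,1e-9),np.sin(th)*y/max(r,1e-9),np.cos(th)])
    else: d=np.array([x/f,y/f,1.])
    Rm=M[:3,:3]; o=-Rm.T@M[:3,3]; d=Rm.T@d; return o,d/np.linalg.norm(d)
def atz(p,u,v,z,fish=False):
    o,d=ray(p,u,v,fish); return o+d*(z-o[2])/d[2]
def proj(p,X,fish=False):
    M,f=cam(p); c=M[:3,:3]@np.array(X,float)+M[:3,3]
    if fish:
        r=np.hypot(c[0],c[1]); th=np.arctan2(r,c[2]); return p["cx"]+f*th*c[0]/r,p["cy"]+f*th*c[1]/r
    return p["cx"]+f*c[0]/c[2],p["cy"]+f*c[1]/c[2]
def st():
    s=env.state(); print("t",round(s["t"],2),"pos",s["eef_pos"].round(1),"rpy",s["tcp_rot"].round(3),"F",s["ft_force"].round(2),"M",s["moment"].round(3),"op",round(s["opening"],3)); return s
def crop(p,name,u0,v0,u1,v1,k):
    cv2.imwrite(name,cv2.resize(p["pixels"][v0:v1,u0:u1],None,fx=k,fy=k,interpolation=cv2.INTER_CUBIC))
def relmove(s,pos=None,Rt=None):
    "fractions needed from measured pose"
    R0=R.from_euler('xyz',s["tcp_rot"]);
    if pos is not None: print("shift tool frac",(R0.inv().apply(np.array(pos)-s["eef_pos"])/30).round(3))
    if Rt is not None: print("turn frac",((R0.inv()*Rt).as_rotvec()/0.08).round(3))
E
python3 - <<'E'
from h import *
p=env.read_camera("top"); crop(p,"pics/b1.png",60,140,180,240,6)
crop(p,"pics/b2.png",180,150,340,230,5)
print(atz(p,111,202,120))
q=env.read_camera("scene"); crop(q,"pics/b3.png",310,135,410,205,7)
crop(q,"pics/b4.png",190,170,320,250,6)
print(atz(q,354,155,110))
print([ (d["score"],np.round(d["point"])) for d in env.boxes_of("speed_knob",q)+env.boxes_of("knob_grip",p)])
for pp in(p,q):
  for t in ["gauge_pointer","gauge_clip","gauge","jaw"]: print(t,[ (round(d["score"],2),np.round(d["point"])) for d in env.boxes_of(t,pp)])
E
```

```text
[514.7304958  317.69301533 120.        ]
[529.2262652  321.99423524 110.        ]
[(0.54, array([526., 329., 101.])), (0.68, array([523., 329., 101.]))]
gauge_pointer [(0.74, array([ 576., -292.,  132.])), (0.51, array([577.,  14.,  63.]))]
gauge_clip [(0.66, array([514., 329.,  96.]))]
gauge [(0.62, array([ 576., -292.,  136.])), (0.6, array([ 349., -530.,   13.]))]
jaw [(0.88, array([575.,  15.,  75.]))]
gauge_pointer []
gauge_clip []
gauge [(0.7, array([ 582., -293.,  129.])), (0.64, array([ 351., -527.,   12.])), (0.6, array([590.,  15.,  85.]))]
jaw [(0.58, array([590.,  17.,  83.])), (0.24, array([ 584., -290.,  130.]))]
```

View pics/b1.png

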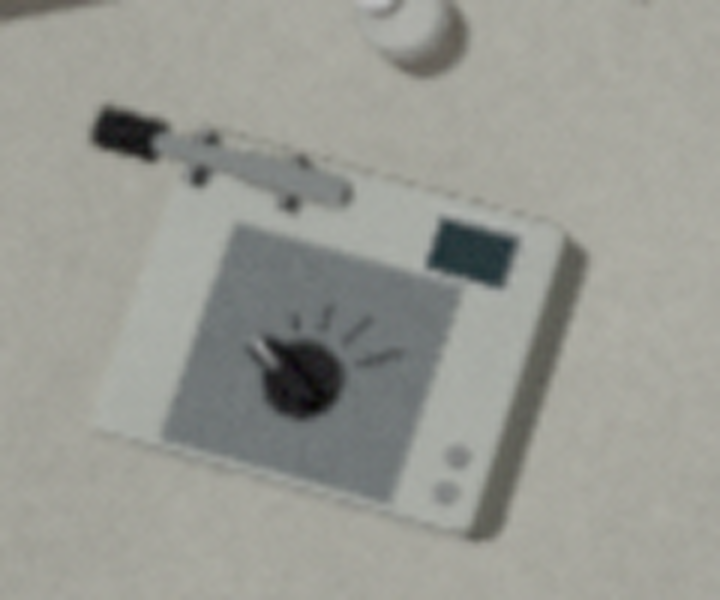

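View pics/b2.png

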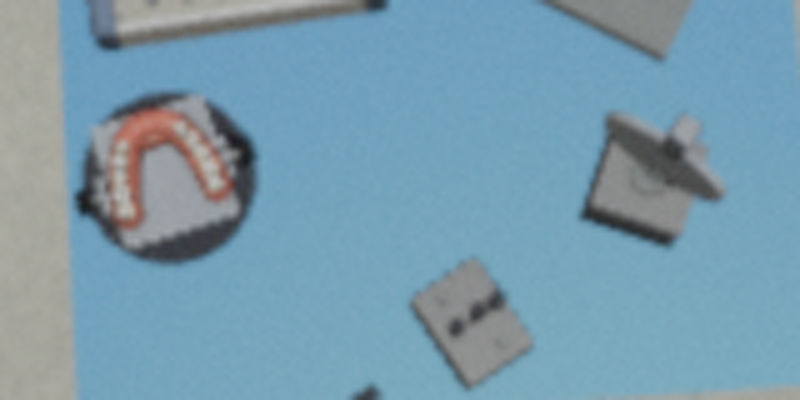

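View pics/b3.png

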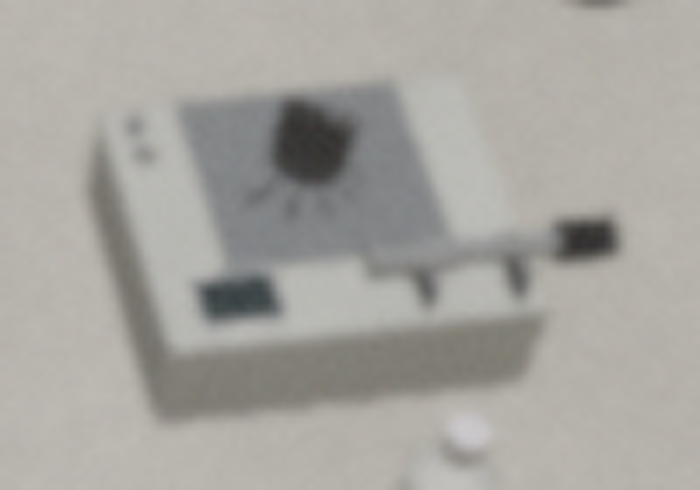

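View pics/b4.png

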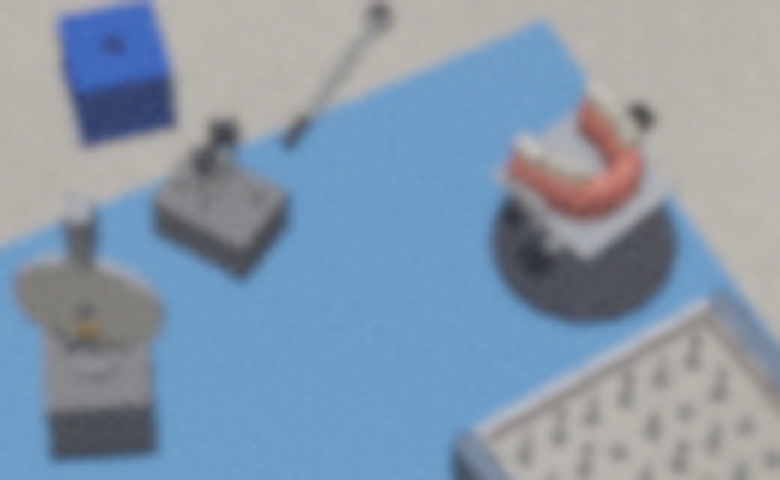

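```bash
cat >> h.py <<'E'
def plan(pos,rpy_or_R,n,s=None,start=None,dec=2,turns=None,via=None):
    """rows from measured (or given) pose to target. turns: signed total yaw (rad) for tool-down moves"""
    s=s or env.state()
    if start is None: start=(s["eef_pos"],R.from_euler('xyz',s["tcp_rot"]))
    p,Rc=np.array(start[0],float),start[1]; p0,R0=p.copy(),Rc
    pos=np.array(pos,float)
    Rt=rpy_or_R if isinstance(rpy_or_R,R) else R.from_euler('xyz',rpy_or_R)
    rows=[]
    for i in range(1,n+1):
        f=i/n
        if via is None: pt=p0+(pos-p0)*f
        else:
            pts=np.vstack([p0]+[np.array(v,float) for v in via]+[pos]); L=np.r_[0,np.cumsum(np.linalg.norm(np.diff(pts,axis=0),axis=1))]
            pt=np.array([np.interp(f*L[-1],L,pts[:,k]) for k in range(3)])
        if turns is None: Rn=R0*R.from_rotvec((R0.inv()*Rt).as_rotvec()*f)
        else: Rn=R.from_rotvec([0,0,turns*f])*R0*R.from_rotvec((R0.inv()*R.from_rotvec([0,0,-turns])*Rt).as_rotvec()*f)
        d=np.round(Rc.inv().apply(pt-p)/30,dec); w=np.round((Rc.inv()*Rn).as_rotvec()/.08,dec)
        if max(abs(d).max(),abs(w).max())>1: print("OVER",i,d,w)
        rows.append([d.tolist(),w.tolist()])
        p=p+Rc.apply(d*30); Rc=Rc*R.from_rotvec(w*.08)
    for i in range(0,n,5): print(str(rows[i:i+5]).replace(" ",""))
    print("end",p.round(1),Rc.as_euler('xyz').round(3)); return p,Rc
E
python3 - <<'E'
from h import *
s=st()
p=env.read_camera("wrist"); M=np.array(p["world_to_cam"]); o=-M[:3,:3].T@M[:3,3]
R0=R.from_euler('xyz',s["tcp_rot"]); print("cam in tool",R0.inv().apply(o-s["eef_pos"]), R0.inv().apply(M[:3,:3].T@[0,0,1]))
plan([520,325,250],[np.pi,0,4.01],45,via=[[330,-440,330],[560,-150,330],[600,100,310]],turns=4.01-s["tcp_rot"][2])
E
```

```text
t 2.35 pos [ 241.6 -576.4  214.7] rpy [3.142 0.    0.397] F [ 0.19  0.01 -0.38] M [-0.014 -0.038 -0.013] op 1.0
cam in tool [  68.86066126    0.62076464 -170.9010663 ] [-0.23920361 -0.00123901  0.97096864]
OVER 2 [ 0.57 -0.32 -0.46] [ 0.    0.   -1.01]
OVER 5 [ 0.62 -0.17 -0.46] [ 0.    0.   -1.01]
OVER 7 [ 0.64 -0.08 -0.46] [ 0.    0.   -1.01]
OVER 10 [ 0.77  0.17 -0.  ] [ 0.    0.   -1.01]
OVER 13 [ 0.71  0.35 -0.  ] [-0.    0.   -1.01]
OVER 15 [ 0.64  0.46 -0.  ] [-0.    0.   -1.01]
OVER 18 [ 0.51  0.6  -0.  ] [-0.    0.   -1.01]
OVER 21 [ 0.36  0.7  -0.  ] [-0.    0.   -1.01]
OVER 24 [0.2  0.77 0.01] [-0.    0.   -1.01]
OVER 26 [0.43 0.66 0.06] [-0.    0.   -1.01]
OVER 29 [0.26 0.74 0.06] [-0.    0.   -1.01]
OVER 32 [0.08 0.79 0.07] [-0.    0.   -1.01]
OVER 35 [0.03 0.76 0.11] [-0.    0.   -1.01]
OVER 37 [0.15 0.75 0.2 ] [-0.    0.   -1.01]
OVER 40 [-0.03  0.77  0.2 ] [-0.    0.   -1.01]
OVER 43 [-0.21  0.73  0.19] [-0.   -0.   -1.01]
OVER 45 [-0.33  0.69  0.19] [-0.   -0.   -1.01]
[[[0.53,-0.36,-0.46],[0.0,0.0,-1.0]],[[0.57,-0.32,-0.46],[0.0,0.0,-1.01]],[[0.58,-0.28,-0.46],[0.0,
[... 867 characters left out ...]
]],[[0.32,0.72,0.07],[-0.0,0.0,-1.0]],[[0.26,0.74,0.06],[-0.0,0.0,-1.01]],[[0.2,0.77,0.06],[-0.0,0.0,-1.0]]]
[[[0.14,0.77,0.06],[-0.0,0.0,-1.0]],[[0.08,0.79,0.07],[-0.0,0.0,-1.01]],[[0.01,0.79,0.06],[-0.0,0.0,-1.0]],[[-0.05,0.79,0.06],[-0.0,0.0,-1.0]],[[0.03,0.76,0.11],[-0.0,0.0,-1.01]]]
[[[0.21,0.74,0.19],[-0.0,0.0,-1.0]],[[0.15,0.75,0.2],[-0.0,0.0,-1.01]],[[0.08,0.76,0.19],[-0.0,0.0,-1.0]],[[0.03,0.77,0.19],[-0.0,0.0,-1.0]],[[-0.03,0.77,0.2],[-0.0,0.0,-1.01]]]
[[[-0.1,0.76,0.19],[-0.0,-0.0,-1.0]],[[-0.16,0.76,0.19],[-0.0,-0.0,-1.0]],[[-0.21,0.73,0.19],[-0.0,-0.0,-1.01]],[[-0.28,0.72,0.2],[-0.0,-0.0,-1.0]],[[-0.33,0.69,0.19],[-0.0,-0.0,-1.01]]]
end [520.1 324.9 250. ] [-3.142 -0.    -2.273]
```

drive_tool:
  increments:
    - [[0.53, -0.36, -0.46], [0, 0, -1]]
    - [[0.57, -0.32, -0.46], [0, 0, -1]]
    - [[0.58, -0.28, -0.46], [0, 0, -1]]
    - [[0.61, -0.23, -0.45], [0, 0, -1]]
    - [[0.62, -0.17, -0.46], [0, 0, -1]]
  jaw: 0

```text
t: 2.82
eef_pos: [294.8, -494.2, 284.0]
tcp_rot: [-3.142, -0.0, 0.801]
ft_force: [0.9, 0.4, 1.5]
opening: 0.707
```

drive_tool:
  increments:
    - [[0.63, -0.13, -0.46], [0, 0, -1]]
    - [[0.64, -0.08, -0.46], [0, 0, -1]]
    - [[0.65, -0.02, -0.46], [0, 0, -1]]
    - [[0.73, 0.08, -0.17], [0, 0, -1]]
    - [[0.77, 0.17, 0], [0, 0, -1]]

```text
t: 3.23
eef_pos: [354.5, -409.7, 331.4]
tcp_rot: [3.139, 0.002, 1.2]
ft_force: [0.7, -0.4, 0.1]
opening: 0.501
```

drive_tool:
  increments:
    - [[0.76, 0.24, 0], [0, 0, -1]]
    - [[0.74, 0.29, 0], [0, 0, -1]]
    - [[0.71, 0.35, 0], [0, 0, -1]]
    - [[0.68, 0.41, 0], [0, 0, -1]]
    - [[0.64, 0.46, 0], [0, 0, -1]]

```text
t: 3.65
eef_pos: [428.9, -316.2, 330.0]
tcp_rot: [3.141, 0.0, 1.601]
ft_force: [1.1, -0.2, -0.2]
opening: 0.503
```

drive_tool:
  increments:
    - [[0.61, 0.51, 0], [0, 0, -1]]
    - [[0.56, 0.56, 0], [0, 0, -1]]
    - [[0.51, 0.6, 0], [0, 0, -1]]
    - [[0.47, 0.64, 0], [0, 0, -1]]
    - [[0.41, 0.68, 0], [0, 0, -1]]

```text
t: 4.07
eef_pos: [503.3, -223.5, 330.0]
tcp_rot: [3.142, 0.0, 2.001]
ft_force: [0.2, -0.8, 0.4]
opening: 0.5
```

drive_tool:
  increments:
    - [[0.36, 0.7, 0], [0, 0, -1]]
    - [[0.3, 0.74, 0], [0, 0, -1]]
    - [[0.24, 0.75, 0], [0, 0, -1]]
    - [[0.2, 0.77, 0], [0, 0, -1]]
    - [[0.48, 0.62, 0.06], [0, 0, -1]]

```text
t: 4.48
eef_pos: [567.1, -126.2, 327.9]
tcp_rot: [3.141, 0.001, 2.401]
ft_force: [0.2, 0.1, 0.4]
opening: 0.501
```

drive_tool:
  increments:
    - [[0.43, 0.66, 0.06], [0, 0, -1]]
    - [[0.38, 0.7, 0.06], [0, 0, -1]]
    - [[0.32, 0.72, 0.06], [0, 0, -1]]
    - [[0.26, 0.74, 0.06], [0, 0, -1]]
    - [[0.2, 0.77, 0.06], [0, 0, -1]]

```text
t: 4.9
eef_pos: [585.4, -8.7, 319.0]
tcp_rot: [-3.142, 0.0, 2.801]
ft_force: [-0.1, -1.1, -0.7]
opening: 0.498
```

drive_tool:
  increments:
    - [[0.14, 0.77, 0.06], [0, 0, -1]]
    - [[0.08, 0.79, 0.06], [0, 0, -1]]
    - [[0.01, 0.79, 0.06], [0, 0, -1]]
    - [[-0.05, 0.79, 0.06], [0, 0, -1]]
    - [[0.03, 0.76, 0.11], [0, 0, -1]]

```text
t: 5.32
eef_pos: [601.3, 107.6, 308.5]
tcp_rot: [-3.142, 0.001, -3.082]
ft_force: [0.5, 0.7, 0.2]
opening: 0.501
```

drive_tool:
  increments:
    - [[0.21, 0.74, 0.19], [0, 0, -1]]
    - [[0.15, 0.75, 0.2], [0, 0, -1]]
    - [[0.08, 0.76, 0.19], [0, 0, -1]]
    - [[0.03, 0.77, 0.19], [0, 0, -1]]
    - [[-0.03, 0.77, 0.2], [0, 0, -1]]

```text
t: 5.73
eef_pos: [562.9, 216.3, 279.2]
tcp_rot: [-3.141, 0.0, -2.682]
ft_force: [0.7, -0.5, -0.0]
opening: 0.5
```

drive_tool:
  increments:
    - [[-0.1, 0.76, 0.19], [0, 0, -1]]
    - [[-0.16, 0.76, 0.19], [0, 0, -1]]
    - [[-0.21, 0.73, 0.19], [0, 0, -1]]
    - [[-0.28, 0.72, 0.2], [0, 0, -1]]
    - [[-0.33, 0.69, 0.19], [0, 0, -1]]

```text
t: 6.15
eef_pos: [525.7, 325.4, 250.3]
tcp_rot: [-3.142, -0.0, -2.282]
ft_force: [-0.4, -0.1, -0.4]
opening: 0.501
```

```bash
python3 - <<'E'
from h import *
s=st(); print(s["joints"].round(2))
p=env.read_camera("wrist"); cv2.imwrite("pics/c1.png",p["pixels"])
q=env.read_camera("top"); crop(q,"pics/c2.png",60,140,180,240,6)
for pp in(p,): 
  for t in ["knob_grip"]: print([(round(d["score"],2),np.round(d["point"],1)) for d in env.tip_of(t,pp)],[(round(d["score"],2),np.round(d["point"],1)) for d in env.boxes_of(t,pp)])
E
```

```text
t 6.15 pos [525.7 325.4 250.3] rpy [-3.142 -0.    -2.282] F [-0.38 -0.05 -0.39] M [ 0.139 -0.116  0.044] op 0.501
[ 0.45  0.45  1.53 -0.    1.16 -1.98]
[(0.58, array([522. , 332.9, 110.7]))] [(0.94, array([522.4, 330.8,  88. ]))]
```

View pics/c1.png

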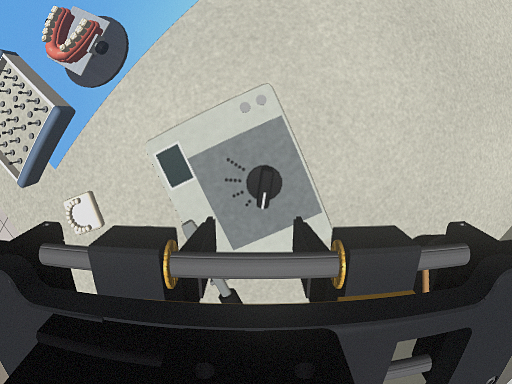

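```bash
python3 - <<'E'
from h import *
p=env.read_camera("wrist"); crop(p,"pics/c3.png",210,140,310,225,8)
print(atz(p,264,182,88,True))
E
```

```text
[519.45210913 332.62675728  88.        ]
```

View pics/c3.png

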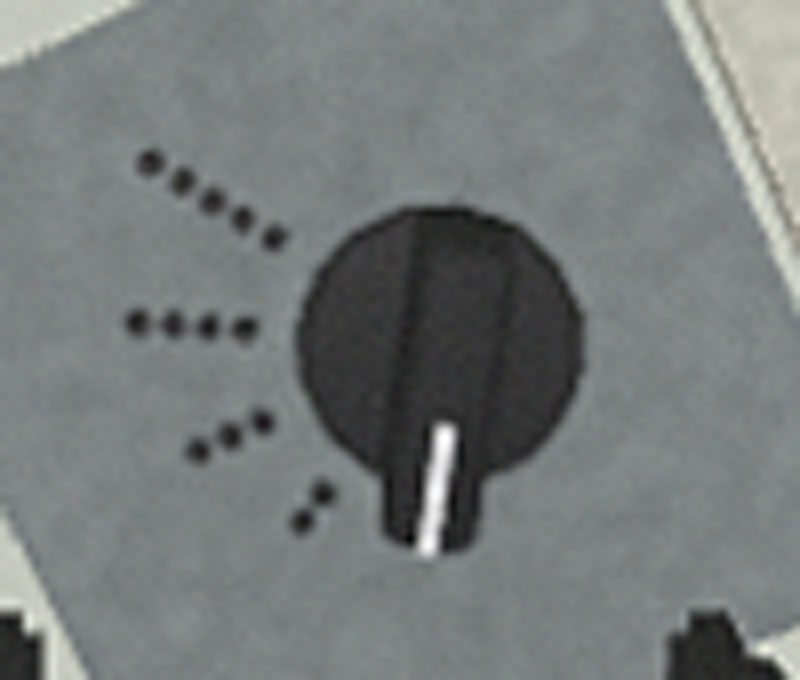

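```bash
python3 - <<'E'
from h import *
p=env.read_camera("wrist")
g=lambda u,v,z: atz(p,210+u/8,140+v/8,z,True)
a,b=g(444,425,120),g(428,555,120); d=b-a; print(a,b,np.degrees(np.arctan2(d[1],d[0])))
c=g(440,340,88); print(c)
for (u,v,u2,v2) in [(150,162,274,238),(138,324,246,328),(198,452,263,422),(300,524,323,493)]:
    e,f=g(u,v,80),g(u2,v2,80); dd=e-f; print(np.degrees(np.arctan2(dd[1],dd[0])), np.degrees(np.arctan2(*(e-c)[[1,0]])))
plan([c[0],c[1],91],[np.pi,0,np.arctan2(d[1],d[0])+np.pi],6)
E
```

```text
[523.01460696 336.5815616  120.        ] [536.11168697 348.6547693  120.        ] 42.670617104643306
[519.40268634 333.36774439  88.        ]
-73.14065851392168 -71.65277666715146
-43.34723545446151 -42.10509876113438
-15.807177445114514 -13.411037714697535
13.226154178587931 14.474625221708964
[[[-0.01,0.07,0.89],[-0.0,0.0,0.23]],[[-0.02,0.06,0.89],[-0.0,0.0,0.22]],[[-0.01,0.07,0.89],[-0.0,0.0,0.23]],[[-0.01,0.07,0.88],[-0.0,0.0,0.22]],[[-0.01,0.06,0.89],[-0.0,0.0,0.23]]]
[[[-0.01,0.07,0.89],[-0.01,0.0,0.23]]]
end [519.5 333.4  91. ] [ 3.141  0.    -2.397]
```

drive_tool:
  increments:
    - [[-0.01, 0.07, 0.87], [0, 0, 0.23]]
    - [[-0.02, 0.06, 0.87], [0, 0, 0.22]]
    - [[-0.01, 0.07, 0.87], [0, 0, 0.23]]
    - [[-0.01, 0.07, 0.87], [0, 0, 0.22]]
    - [[-0.01, 0.06, 0.87], [0, 0, 0.23]]

```text
t: 6.87
eef_pos: [520.8, 331.4, 119.5]
tcp_rot: [-3.141, 0.001, -2.38]
ft_force: [-0.5, 0.0, 0.7]
opening: 0.5
```

drive_tool:
  increments:
    - [[-0.01, 0.07, 0.87], [0, 0, 0.23]]
    - [[0, 0, 0], [0, 0, 0]]

```text
t: 7.03
eef_pos: [517.7, 332.4, 90.0]
tcp_rot: [3.14, -0.006, -2.398]
ft_force: [0.0, 0.1, 0.2]
opening: 0.501
```

```bash
python3 - <<'E'
from h import *
s=st(); p=env.read_camera("wrist"); cv2.imwrite("pics/c4.png",p["pixels"])
E
```

```text
t 7.03 pos [517.7 332.4  90. ] rpy [ 3.14  -0.006 -2.398] F [0.04 0.11 0.23] M [ 0.125 -0.088 -0.   ] op 0.501
```

View pics/c4.png

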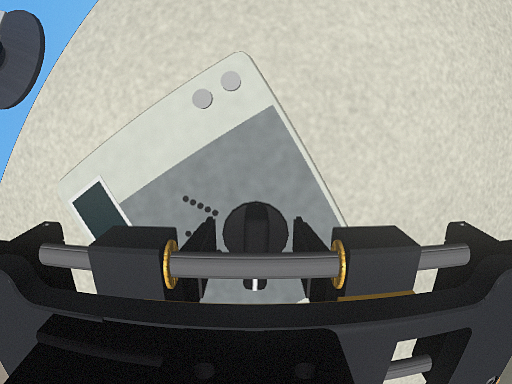

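drive_tool:
  increments:
    - [[0, 0, 0], [0, 0, 0]]
    - [[0, 0, 0], [0, 0, 0]]
    - [[0, 0, 0], [0, 0, 0]]
    - [[0, 0, 0], [0, 0, 0]]
    - [[0, 0, 0], [0, 0, 0]]
  jaw: -1

```text
t: 7.5
eef_pos: [519.3, 334.2, 95.0]
tcp_rot: [-3.141, 0.001, -2.395]
ft_force: [0.0, 0.6, -0.5]
opening: 0.204
```

drive_tool:
  increments:
    - [[0, 0, 0], [0, 0, 0]]
    - [[0, 0, 0], [0, 0, 0]]
    - [[0, 0, 0], [0, 0, 0]]
    - [[0, 0, 0], [0, 0, 0.5]]

```text
t: 7.83
eef_pos: [518.9, 334.4, 94.6]
tcp_rot: [3.142, 0.001, -2.434]
ft_force: [-2.1, 0.9, 5.6]
opening: 0.133
```

drive_tool:
  increments:
    - [[0, 0, 0], [0, 0, 1]]
    - [[0, 0, 0], [0, 0, 1]]
    - [[0, 0, 0], [0, 0, 1]]
    - [[0, 0, 0], [0, 0, 1]]
    - [[0, 0, 0], [0, 0, 1]]

```text
t: 8.25
eef_pos: [519.1, 334.0, 94.6]
tcp_rot: [-3.141, 0.0, -2.839]
ft_force: [-1.0, -2.7, 5.6]
opening: 0.135
```

drive_tool:
  increments:
    - [[0, 0, 0], [0, 0, 1]]
    - [[0, 0, 0], [0, 0, 1]]
    - [[0, 0, 0], [0, 0, 1]]
    - [[0, 0, 0], [0, 0, 1]]
    - [[0, 0, 0], [0, 0, 1]]

```text
t: 8.67
eef_pos: [519.2, 333.6, 94.6]
tcp_rot: [-3.141, 0.001, 3.044]
ft_force: [-0.2, -4.4, 6.1]
opening: 0.133
```

drive_tool:
  increments:
    - [[0, 0, 0], [0, 0, 1]]
    - [[0, 0, 0], [0, 0, 1]]
    - [[0, 0, 0], [0, 0, 1]]
    - [[0, 0, 0], [0, 0, 1]]
    - [[0, 0, 0], [0, 0, 1]]

```text
t: 9.08
eef_pos: [519.0, 333.2, 94.6]
tcp_rot: [-3.14, 0.001, 2.645]
ft_force: [-1.4, -5.7, 7.9]
opening: 0.134
```

drive_tool:
  increments:
    - [[0, 0, 0], [0, 0, 1]]
    - [[0, 0, 0], [0, 0, 1]]
    - [[0, 0, 0], [0, 0, 1]]
    - [[0, 0, 0], [0, 0, 0.25]]
    - [[0, 0, 0], [0, 0, 0]]

```text
t: 9.5
eef_pos: [518.9, 333.0, 94.6]
tcp_rot: [-3.14, 0.001, 2.387]
ft_force: [-2.4, -7.0, 7.5]
opening: 0.133
```

```bash
python3 - <<'E'
from h import *
s=st(); p=env.read_camera("wrist"); cv2.imwrite("pics/c5.png",p["pixels"])
E
```

```text
t 9.5 pos [518.9 333.   94.6] rpy [-3.140e+00  1.000e-03  2.387e+00] F [-2.42 -6.97  7.52] M [-1.478  0.299  0.013] op 0.133
```

View pics/c5.png

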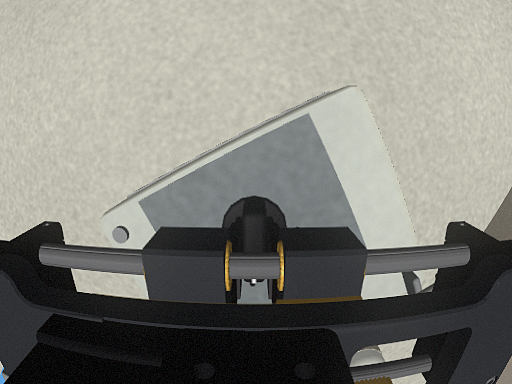

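drive_tool:
  increments:
    - [[0, 0, 0], [0, 0, 0]]
    - [[0, 0, 0], [0, 0, 0]]
    - [[0, 0, 0], [0, 0, 0]]
  jaw: 0

```text
t: 9.8
eef_pos: [519.1, 334.2, 93.9]
tcp_rot: [3.141, 0.0, 2.388]
ft_force: [0.4, 0.0, 0.3]
opening: 0.291
```

drive_tool:
  increments:
    - [[0, 0, -0.5], [0, 0, 0]]
    - [[0, 0, -1], [0, 0, 0]]
    - [[0, 0, -1], [0, 0, 0]]
    - [[0, 0, -1], [0, 0, 0]]
    - [[0, 0, -1], [0, 0, 0]]

```text
t: 10.22
eef_pos: [518.8, 334.2, 230.3]
tcp_rot: [-3.141, -0.0, 2.388]
ft_force: [0.2, -0.5, 0.2]
opening: 0.496
```

drive_tool:
  increments:
    - [[0, 0, -1], [0, 0, 0]]
    - [[0, 0, -0.8], [0, 0, 0]]

```text
t: 10.38
eef_pos: [519.1, 334.3, 285.4]
tcp_rot: [3.14, 0.001, 2.388]
ft_force: [0.0, 0.4, -0.3]
opening: 0.502
```

```bash
python3 - <<'E'
from h import *
s=st(); print(s["joints"].round(2));p=env.read_camera("wrist"); crop(p,"pics/c6.png",190,120,330,260,5)
E
```

```text
t 10.38 pos [519.1 334.3 285.4] rpy [3.140e+00 1.000e-03 2.388e+00] F [ 0.01  0.38 -0.27] M [-0.002 -0.11   0.005] op 0.502
[ 0.47  0.42  1.48 -0.    1.24 -0.35]
```

View pics/c6.png

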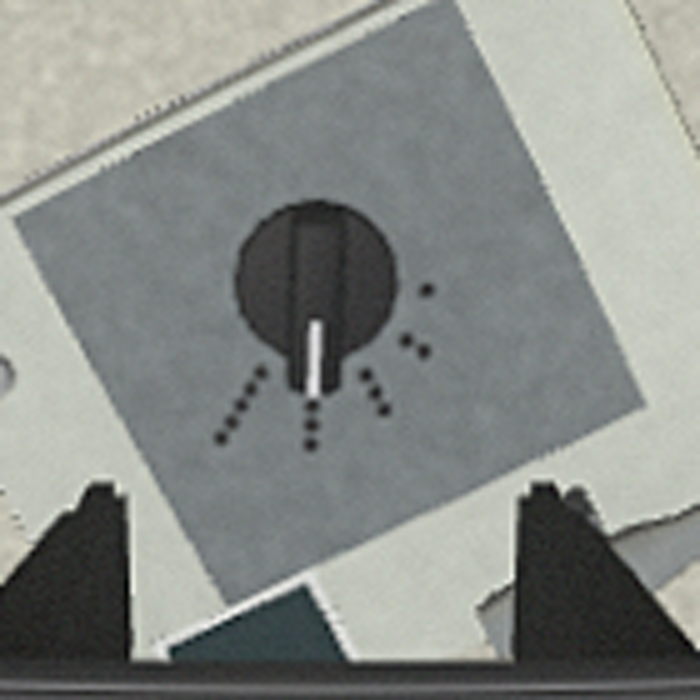

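```bash
python3 - <<'E'
from h import *
s=st(); print((-0.63-2.388)/.08)
plan([577,-294,315],[np.pi,0,-0.63],38,turns=-0.63-s["tcp_rot"][2])
E
```

```text
t 10.43 pos [520.2 334.9 289.7] rpy [3.134e+00 3.000e-03 2.388e+00] F [-0.19 -0.11  2.3 ] M [ 0.004 -0.094  0.024] op 0.5
-37.724999999999994
[[[-0.41,-0.37,-0.02],[0.01,-0.01,0.99]],[[-0.45,-0.33,-0.03],[0.0,-0.0,1.0]],[[-0.46,-0.3,-0.02],[0.01,-0.01,0.99]],[[-0.49,-0.26,-0.02],[0.0,-0.0,0.99]],[[-0.51,-0.22,-0.02],[0.0,-0.01,0.99]]]
[[[-0.52,-0.18,-0.03],[0.01,-0.0,1.0]],[[-0.54,-0.14,-0.02],[0.0,-0.01,0.99]],[[-0.55,-0.09,-0.02],[0.01,-0.0,0.99]],[[-0.55,-0.05,-0.02],[0.0,-0.01,1.0]],[[-0.55,-0.01,-0.02],[0.01,-0.0,0.99]]]
[[[-0.55,0.04,-0.02],[0.0,-0.01,0.99]],[[-0.55,0.08,-0.02],[0.01,-0.0,0.99]],[[-0.54,0.12,-0.03],[-0.0,-0.01,1.0]],[[-0.53,0.17,-0.02],[0.0,0.0,0.99]],[[-0.51,0.21,-0.02],[0.01,-0.0,0.99]]]
[[[-0.5,0.25,-0.02],[0.0,-0.01,1.0]],[[-0.47,0.28,-0.02],[0.01,0.0,0.99]],[[-0.45,0.33,-0.02],[-0.0,-0.0,0.99]],[[-0.43,0.35,-0.02],[0.0,-0.0,0.99]],[[-0.39,0.39,-0.02],[0.01,-0.01,1.0]]]
[[[-0.36,0.43,-0.02],[0.0,0.0,0.99]],[[-0.33,0.44,-0.02],[0.0,-0.0,0.99]],[[-0.29,0.47,-0.02],[0.01,-0.0,1.0]],[[-0.25,0.5,-0.02],[0.0,-0.01,0.99]],[[-0.21,0.51,-0.02],[0.0,0.0,0.99]]]
[[[-0.17,0.53,-0.02],[0.01,0.0,0.99]],[[-0.13,0.54,-0.02],[0.0,-0.0,1.0]],[[-0.08,0.54,-0.02],[0.0,-0.0,0.99]],[[-0.04,0.56,-0.02],[0.01,-0.0,0.99]],[[-0.0,0.55,-0.02],[-0.0,-0.0,1.0]]]
[[[0.04,0.55,-0.03],[0.0,-0.0,0.99]],[[0.1,0.55,-0.02],[0.0,-0.0,0.99]],[[0.13,0.54,-0.02],[0.01,-0.0,0.99]],[[0.17,0.52,-0.02],[-0.0,-0.0,1.0]],[[0.22,0.51,-0.02],[0.0,-0.0,0.99]]]
[[[0.26,0.49,-0.02],[0.0,-0.0,0.99]],[[0.29,0.47,-0.03],[0.01,-0.0,1.0]],[[0.33,0.45,-0.02],[-0.0,-0.0,0.99]]]
end [ 576.8 -294.   315.1] [-3.141 -0.    -0.63 ]
```

drive_tool:
  increments:
    - [[-0.41, -0.37, -0.03], [0, 0, 0.99]]
    - [[-0.45, -0.33, -0.03], [0, 0, 1]]
    - [[-0.46, -0.3, -0.03], [0, 0, 0.99]]
    - [[-0.49, -0.26, -0.03], [0, 0, 0.99]]
    - [[-0.51, -0.22, -0.03], [0, 0, 0.99]]

```text
t: 10.85
eef_pos: [526.4, 250.8, 287.2]
tcp_rot: [-3.141, 0.0, 1.988]
ft_force: [-0.1, 0.4, 0.7]
opening: 0.502
```

drive_tool:
  increments:
    - [[-0.52, -0.18, -0.03], [0, 0, 1]]
    - [[-0.54, -0.14, -0.03], [0, 0, 0.99]]
    - [[-0.55, -0.09, -0.03], [0, 0, 0.99]]
    - [[-0.55, -0.05, -0.03], [0, 0, 1]]
    - [[-0.55, -0.01, -0.03], [0, 0, 0.99]]

```text
t: 11.27
eef_pos: [534.0, 168.0, 291.7]
tcp_rot: [-3.141, 0.0, 1.59]
ft_force: [0.2, 0.1, -0.5]
opening: 0.501
```

drive_tool:
  increments:
    - [[-0.55, 0.04, -0.03], [0, 0, 0.99]]
    - [[-0.55, 0.08, -0.03], [0, 0, 0.99]]
    - [[-0.54, 0.12, -0.03], [0, 0, 1]]
    - [[-0.53, 0.17, -0.03], [0, 0, 0.99]]
    - [[-0.51, 0.21, -0.03], [0, 0, 0.99]]

```text
t: 11.68
eef_pos: [541.5, 85.3, 296.2]
tcp_rot: [-3.141, 0.0, 1.193]
ft_force: [-0.8, 0.1, 0.2]
opening: 0.5
```

drive_tool:
  increments:
    - [[-0.5, 0.25, -0.02], [0, 0, 1]]
    - [[-0.47, 0.28, -0.02], [0, 0, 0.99]]
    - [[-0.45, 0.33, -0.02], [0, 0, 0.99]]
    - [[-0.43, 0.35, -0.02], [0, 0, 0.99]]
    - [[-0.39, 0.39, -0.02], [0, 0, 1]]

```text
t: 12.1
eef_pos: [548.8, 2.5, 299.2]
tcp_rot: [-3.142, 0.0, 0.795]
ft_force: [-0.3, -0.0, -0.3]
opening: 0.496
```

drive_tool:
  increments:
    - [[-0.36, 0.43, -0.02], [0, 0, 0.99]]
    - [[-0.33, 0.44, -0.02], [0, 0, 0.99]]
    - [[-0.29, 0.47, -0.02], [0, 0, 1]]
    - [[-0.25, 0.5, -0.02], [0, 0, 0.99]]
    - [[-0.21, 0.51, -0.02], [0, 0, 0.99]]

```text
t: 12.52
eef_pos: [556.4, -80.4, 302.2]
tcp_rot: [-3.142, 0.0, 0.399]
ft_force: [-0.0, -0.6, -0.9]
opening: 0.5
```

drive_tool:
  increments:
    - [[-0.17, 0.53, -0.02], [0, 0, 0.99]]
    - [[-0.13, 0.54, -0.02], [0, 0, 1]]
    - [[-0.08, 0.54, -0.02], [0, 0, 0.99]]
    - [[-0.04, 0.56, -0.02], [0, 0, 0.99]]
    - [[0, 0.55, -0.02], [0, 0, 1]]

```text
t: 12.93
eef_pos: [564.0, -163.2, 305.2]
tcp_rot: [-3.142, 0.0, 0.001]
ft_force: [-0.1, -0.5, -0.0]
opening: 0.5
```

drive_tool:
  increments:
    - [[0.04, 0.55, -0.03], [0, 0, 0.99]]
    - [[0.1, 0.55, -0.02], [0, 0, 0.99]]
    - [[0.13, 0.54, -0.02], [0, 0, 0.99]]
    - [[0.17, 0.52, -0.02], [0, 0, 1]]
    - [[0.22, 0.51, -0.02], [0, 0, 0.99]]

```text
t: 13.35
eef_pos: [571.3, -245.8, 308.4]
tcp_rot: [-3.142, 0.0, -0.396]
ft_force: [0.2, 0.2, -0.3]
opening: 0.498
```

drive_tool:
  increments:
    - [[0.26, 0.49, -0.02], [0, 0, 0.99]]
    - [[0.29, 0.47, -0.03], [0, 0, 1]]
    - [[0.33, 0.45, -0.02], [0, 0, 0.99]]
    - [[0, 0, 0], [0, 0, 0]]

```text
t: 13.68
eef_pos: [575.6, -297.3, 310.1]
tcp_rot: [3.141, 0.0, -0.636]
ft_force: [1.0, 0.4, -0.1]
opening: 0.496
```

```bash
python3 - <<'E'
from h import *
s=st(); print(s["joints"].round(2));p=env.read_camera("wrist"); cv2.imwrite("pics/d0.png",p["pixels"]); crop(p,"pics/d1.png",190,120,330,240,5)
for t in ["gauge_grip","gauge","gap_mid"]: print(t,[(round(d["score"],2),np.round(d["point"],1)) for d in env.tip_of(t,p)])
E
```

```text
t 13.68 pos [ 575.6 -297.3  310.1] rpy [ 3.141  0.    -0.636] F [ 0.97  0.4  -0.1 ] M [ 0.086  0.015 -0.006] op 0.496
[-0.58  0.45  1.37 -0.    1.32  1.63]
gauge_grip [(0.71, array([ 576.5, -297.7,  199.2])), (0.62, array([ 392.4, -491.7,    9.3]))]
gauge [(0.97, array([ 287.5, -572.3,   13.9])), (0.57, array([ 576.2, -294.8,   17.4]))]
gap_mid [(0.55, array([607.6,  23.2, 104.7]))]
```

View pics/d0.png

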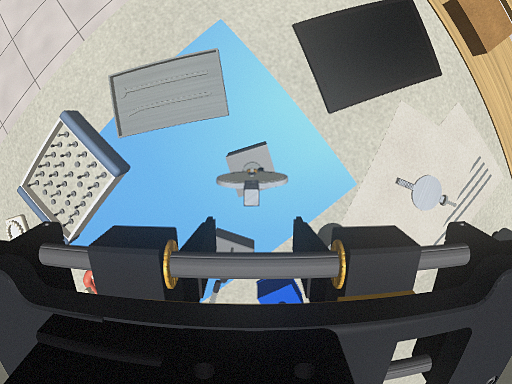

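View pics/d1.png

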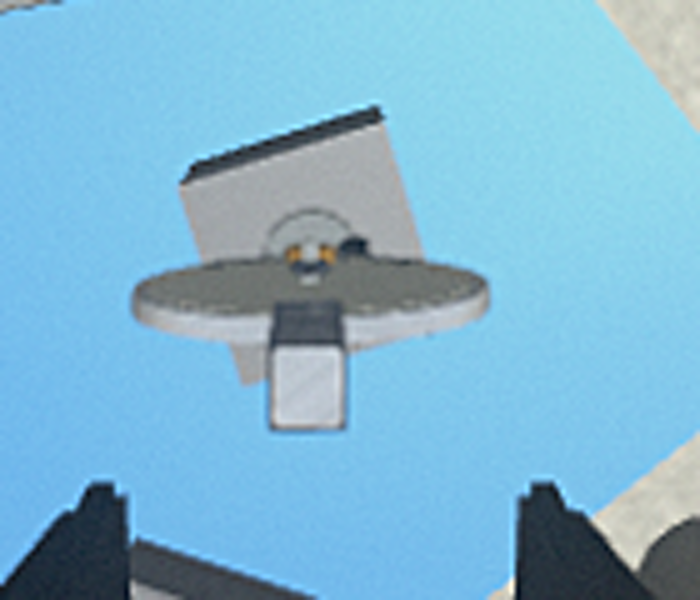

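```bash
python3 - <<'E'
from h import *
s=st(); p=env.read_camera("wrist"); crop(p,"pics/d2.png",215,155,295,215,9)
g=lambda u,v,z: atz(p,190+u/5,120+v/5,z,True)
s=env.state()
c=g(310,388,214); print("handle",c)
a,b=g(133,300,122),g(490,295,122); d=a-b; print("dial y yaw",np.degrees(np.arctan2(d[1],d[0])),np.linalg.norm(d)); psi=np.arctan2(d[1],d[0])-np.pi/2
a,b=g(270,428,214),g(345,430,214); d=a-b; print("handle edge yaw",np.degrees(np.arctan2(d[1],d[0])),np.linalg.norm(d),"tool",s["tcp_rot"][2]*57.3)
ca=np.cos(psi);sa=np.sin(psi)
for th in np.arange(.1,.42,.05):
  for r in(38,41,46):
    y=-r*np.sin(th); z=122-r*np.cos(th); x=5
    u,v=proj(p,[c[0]+x*ca-y*sa,c[1]+x*sa+y*ca,z],True); print(round(th,2),r,round((u-190)*5),round((v-120)*5),end=" | ")
  print()
E
```

```text
t 13.88 pos [ 575.5 -294.1  310.7] rpy [-3.141  0.    -0.628] F [ 0.24  0.47 -0.18] M [ 0.099  0.025 -0.002] op 0.501
handle [ 577.20977208 -291.12404568  214.        ]
dial y yaw 54.84342223740689 88.3546073527346
handle edge yaw 52.466992951741744 14.051913301138114 tool -36.00851179230042
0.1 38 328 250 | 0.1 41 329 248 | 0.1 46 330 245 | 
0.15 38 334 250 | 0.15 41 336 248 | 0.15 46 339 246 | 
0.2 38 341 250 | 0.2 41 343 249 | 0.2 46 347 246 | 
0.25 38 348 250 | 0.25 41 351 249 | 0.25 46 355 246 | 
0.3 38 355 251 | 0.3 41 358 249 | 0.3 46 363 246 | 
0.35 38 362 251 | 0.35 41 365 249 | 0.35 46 371 246 | 
0.4 38 369 251 | 0.4 41 373 250 | 0.4 46 379 247 |
```

View pics/d2.png

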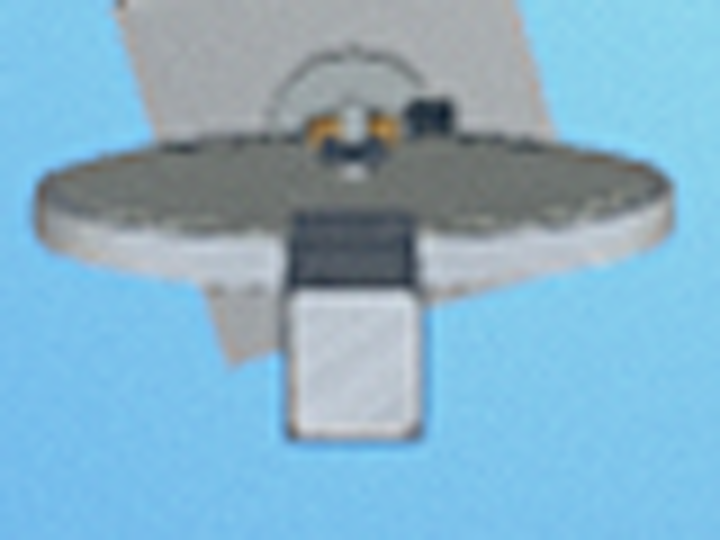

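```bash
python3 - <<'E'
from h import *
p=env.read_camera("wrist"); s=env.state()
g=lambda u,v,z: atz(p,215+u/9,155+v/9,z,True)
c=g(355,363,214); print("handle",c)
a,b=g(36,205,122),g(674,205,122); d=a-b; print("dial",np.degrees(np.arctan2(d[1],d[0])),np.linalg.norm(d),(a+b)/2)
a,b=g(288,438,214),g(422,438,214); d=a-b; print("handle edge yaw",np.degrees(np.arctan2(d[1],d[0])),np.linalg.norm(d),"tool",s["tcp_rot"][2]*57.3)
psi=np.radians(-36); ca=np.cos(psi);sa=np.sin(psi)
for th in np.arange(.1,.42,.05):
  for r in(38,41,46):
    y=-r*np.sin(th); z=122-r*np.cos(th); x=5
    u,v=proj(p,[c[0]+x*ca-y*sa,c[1]+x*sa+y*ca,z],True); print(round(th,2),r,round((u-215)*9),round((v-155)*9),end=" | ")
  print()
plan([c[0],c[1],175],[np.pi,0,-.628],6)
E
```

```text
handle [ 577.66289477 -294.12445497  214.        ]
dial 54.03803039544019 87.63655428887013 [ 577.19263686 -293.80419654  122.        ]
handle edge yaw 54.03965253318968 13.923785044101763 tool -36.01801628608627
0.1 38 380 122 | 0.1 41 382 119 | 0.1 46 385 114 | 
0.15 38 393 122 | 0.15 41 395 119 | 0.15 46 400 114 | 
0.2 38 405 122 | 0.2 41 409 119 | 0.2 46 415 114 | 
0.25 38 418 123 | 0.25 41 422 120 | 0.25 46 429 115 | 
0.3 38 430 123 | 0.3 41 435 120 | 0.3 46 444 116 | 
0.35 38 442 124 | 0.35 41 448 121 | 0.35 46 458 116 | 
0.4 38 454 125 | 0.4 41 461 122 | 0.4 46 473 117 | 
[[[0.01,-0.01,0.76],[-0.0,-0.0,-0.0]],[[0.01,-0.0,0.75],[-0.0,-0.0,-0.0]],[[0.01,-0.01,0.76],[-0.0,-0.0,-0.0]],[[0.01,-0.01,0.75],[-0.0,-0.0,-0.0]],[[0.01,-0.0,0.76],[-0.0,-0.0,-0.01]]]
[[[0.01,-0.01,0.75],[-0.0,-0.0,0.0]]]
end [ 577.7 -294.2  175.1] [-3.142 -0.    -0.628]
```

drive_tool:
  increments:
    - [[0.01, 0, 0.75], [0, 0, 0]]
    - [[0.01, -0.01, 0.75], [0, 0, 0]]
    - [[0.01, 0, 0.75], [0, 0, 0]]
    - [[0.01, -0.01, 0.75], [0, 0, 0]]
    - [[0.01, 0, 0.76], [0, 0, 0]]

```text
t: 14.4
eef_pos: [577.2, -294.5, 197.5]
tcp_rot: [-3.142, -0.001, -0.629]
ft_force: [0.4, -0.6, 0.8]
opening: 0.5
```

drive_tool:
  increments:
    - [[0.01, 0, 0.76], [0, 0, 0]]
    - [[0, 0, 0], [0, 0, 0]]
    - [[0, 0, 0], [0, 0, 0]]

```text
t: 14.65
eef_pos: [577.2, -294.9, 175.1]
tcp_rot: [3.141, 0.002, -0.629]
ft_force: [0.4, 1.0, 0.8]
opening: 0.501
```

drive_tool:
  increments:
    - [[0, 0, 0], [0, 0, 0]]
    - [[0, 0, 0], [0, 0, 0]]
    - [[0, 0, 0], [0, 0, 0]]
    - [[0, 0, 0], [0, 0, 0]]
    - [[0, 0, 0], [0, 0, 0]]
  jaw: -1

```text
t: 15.07
eef_pos: [577.4, -295.6, 176.1]
tcp_rot: [-3.142, -0.001, -0.63]
ft_force: [0.6, 0.3, 0.3]
opening: 0.207
```

drive_tool:
  increments:
    - [[0, 0, 0], [0, 0, 0]]
    - [[0, 0, 0], [0, 0, 0]]
    - [[0, 0, 0], [0, 0, 0]]
    - [[0, 0, 0], [0, 0, 0]]

```text
t: 15.4
eef_pos: [577.5, -295.5, 175.8]
tcp_rot: [-3.141, -0.001, -0.63]
ft_force: [-0.4, 1.1, 5.4]
opening: 0.141
```

```bash
python3 - <<'E'
from h import *
s=st(); p=env.read_camera("wrist"); cv2.imwrite("pics/d3.png",p["pixels"]); crop(p,"pics/d4.png",200,150,310,230,7)
E
```

```text
t 15.4 pos [ 577.5 -295.5  175.8] rpy [-3.141e+00 -1.000e-03 -6.300e-01] F [-0.42  1.13  5.37] M [ 0.291  0.044 -0.047] op 0.141
```

View pics/d4.png

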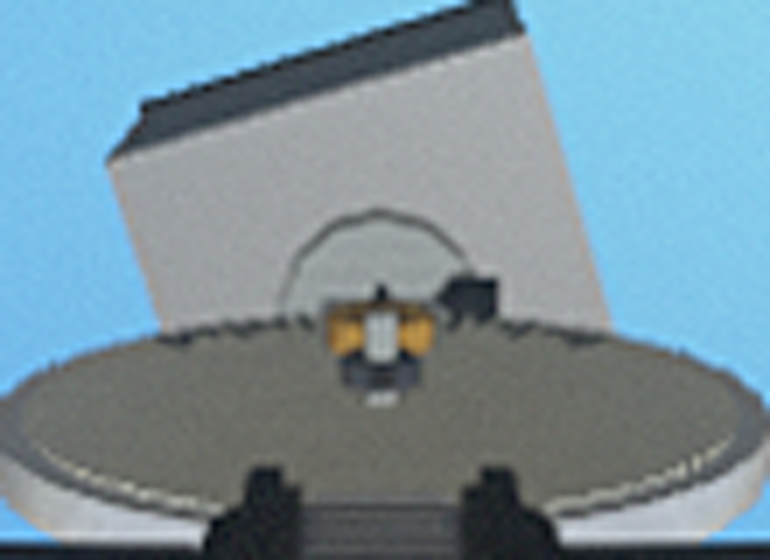

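drive_tool:
  increments:
    - [[0, 0, -0.4], [0, 0, 0]]
    - [[0, 0, -0.7], [0, 0, 0]]
    - [[0, 0, -0.9], [0, 0, 0]]
    - [[0, 0, -1], [0, 0, 0]]
    - [[0, 0, -1], [0, 0, 0]]

```text
t: 15.87
eef_pos: [576.9, -295.3, 296.8]
tcp_rot: [3.141, 0.001, -0.63]
ft_force: [-0.2, -0.8, -2.2]
opening: 0.147
```

drive_tool:
  increments:
    - [[0, 0, -0.7], [0, 0, 0]]
    - [[0, 0, -0.3], [0, 0, 0]]

```text
t: 16.03
eef_pos: [577.6, -295.7, 329.1]
tcp_rot: [-3.142, -0.004, -0.63]
ft_force: [-0.6, -0.3, -2.4]
opening: 0.147
```

```bash
python3 - <<'E'
from h import *
s=st(); 
n=np.array([np.cos(.3),np.sin(.3)]); t=np.array([602,26])-60*n
plan([t[0],t[1],326],[np.pi,0,.3],18,turns=.3-s["tcp_rot"][2])
E
```

```text
t 16.03 pos [ 577.6 -295.7  329.1] rpy [-3.142 -0.004 -0.63 ] F [-0.62 -0.34 -2.44] M [0.067 0.038 0.018] op 0.147
[[[-0.38,-0.42,0.0],[0.0,-0.0,-0.65]],[[-0.36,-0.44,0.01],[0.01,-0.01,-0.64]],[[-0.34,-0.45,0.0],[-0.0,0.0,-0.65]],[[-0.31,-0.48,0.01],[-0.0,-0.0,-0.64]],[[-0.29,-0.48,0.0],[0.0,-0.01,-0.65]]]
[[[-0.26,-0.51,0.01],[0.0,0.0,-0.65]],[[-0.23,-0.51,0.0],[0.01,-0.0,-0.64]],[[-0.21,-0.53,0.01],[-0.0,-0.0,-0.65]],[[-0.18,-0.53,0.0],[-0.0,-0.01,-0.64]],[[-0.15,-0.55,0.01],[-0.0,-0.0,-0.65]]]
[[[-0.13,-0.55,0.0],[0.0,-0.0,-0.65]],[[-0.09,-0.56,0.01],[0.0,-0.01,-0.64]],[[-0.07,-0.56,0.01],[0.0,0.0,-0.65]],[[-0.04,-0.57,0.0],[0.0,-0.0,-0.64]],[[-0.01,-0.56,0.01],[0.0,-0.0,-0.65]]]
[[[0.03,-0.57,0.0],[0.0,-0.01,-0.65]],[[0.05,-0.56,0.01],[0.0,-0.0,-0.64]],[[0.07,-0.56,0.0],[0.0,-0.0,-0.65]]]
end [544.6   8.1 326.1] [ 3.141 -0.     0.3  ]
```

drive_tool:
  increments:
    - [[-0.38, -0.42, 0], [0, 0, -0.65]]
    - [[-0.36, -0.44, 0], [0, 0, -0.64]]
    - [[-0.34, -0.45, 0], [0, 0, -0.65]]
    - [[-0.31, -0.48, 0], [0, 0, -0.64]]
    - [[-0.29, -0.48, 0], [0, 0, -0.65]]

```text
t: 16.45
eef_pos: [567.4, -210.2, 324.4]
tcp_rot: [-3.142, 0.002, -0.37]
ft_force: [1.0, -0.7, -1.2]
opening: 0.148
```

drive_tool:
  increments:
    - [[-0.26, -0.51, 0], [0, 0, -0.65]]
    - [[-0.23, -0.51, 0], [0, 0, -0.64]]
    - [[-0.21, -0.53, 0], [0, 0, -0.65]]
    - [[-0.18, -0.53, 0], [0, 0, -0.64]]
    - [[-0.15, -0.55, 0], [0, 0, -0.65]]

```text
t: 16.87
eef_pos: [558.6, -125.7, 324.5]
tcp_rot: [-3.141, 0.002, -0.111]
ft_force: [-0.1, -0.4, -2.0]
opening: 0.148
```

drive_tool:
  increments:
    - [[-0.13, -0.55, 0], [0, 0, -0.65]]
    - [[-0.09, -0.56, 0], [0, 0, -0.64]]
    - [[-0.07, -0.56, 0], [0, 0, -0.65]]
    - [[-0.04, -0.57, 0], [0, 0, -0.64]]
    - [[-0.01, -0.56, 0], [0, 0, -0.65]]

```text
t: 17.28
eef_pos: [549.2, -41.4, 324.6]
tcp_rot: [-3.141, 0.002, 0.147]
ft_force: [-0.0, 0.4, -2.1]
opening: 0.143
```

drive_tool:
  increments:
    - [[0.03, -0.57, 0], [0, 0, -0.65]]
    - [[0.05, -0.56, 0], [0, 0, -0.64]]
    - [[0.07, -0.56, 0], [0, 0, -0.65]]
    - [[0, 0, 0], [0, 0, 0]]
    - [[0, 0, 0], [0, 0, 0]]

```text
t: 17.7
eef_pos: [544.0, 8.8, 324.8]
tcp_rot: [-3.141, 0.001, 0.301]
ft_force: [-0.2, 0.3, -1.8]
opening: 0.148
```

```bash
python3 - <<'E'
from h import *
s=st(); print(s["joints"].round(2)); p=env.read_camera("wrist"); s2=st(); cv2.imwrite("pics/e0.png",p["pixels"]); crop(p,"pics/e1.png",200,110,310,190,7)
for t in ["gap_mid","mount","gauge_foot","pointer_tip","mark"]: print(t,[(round(d["score"],2),np.round(d["point"],1)) for d in env.tip_of(t,p)])
E
```

```text
t 17.7 pos [544.    8.8 324.8] rpy [-3.141e+00  1.000e-03  3.010e-01] F [-0.17  0.34 -1.8 ] M [-0.032  0.021  0.011] op 0.148
[-0.11  0.28  1.6  -0.    1.27  1.17]
t 17.75 pos [544.1   8.2 324.9] rpy [3.142e+00 1.000e-03 2.990e-01] F [-0.33  0.74 -1.83] M [-0.001  0.019 -0.057] op 0.144
gap_mid [(0.68, array([606.1,  26.2, 103.4])), (0.61, array([583. ,  21.8,   0.9]))]
mount []
gauge_foot []
pointer_tip [(0.52, array([551.8,   7.2, 231.4]))]
mark [(0.6, array([550.4,   2.5, 234. ]))]
```

View pics/e0.png

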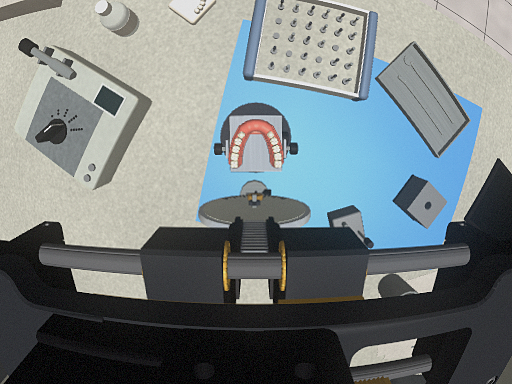

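View pics/e1.png

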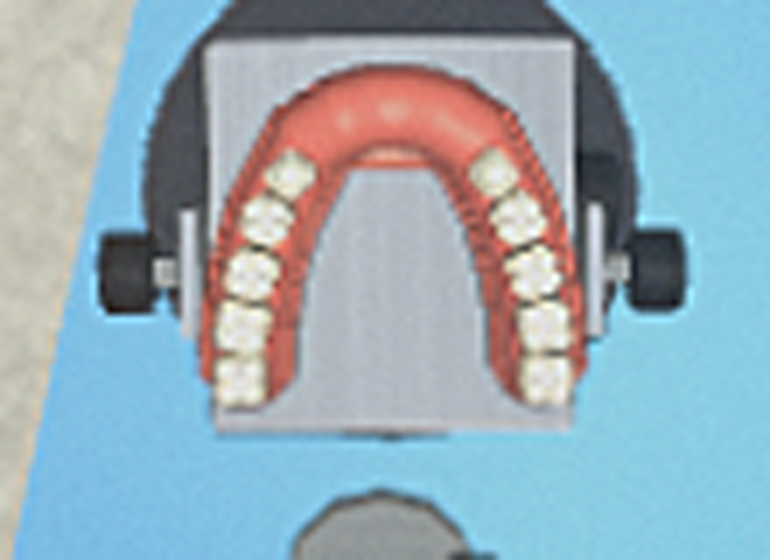

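```bash
python3 - <<'E'
from h import *
p=env.read_camera("wrist"); s=st()
g=lambda u,v,z: atz(p,200+u/7,110+v/7,z,True)
def yaw(a,b): d=a-b; return np.degrees(np.arctan2(d[1],d[0]))-90, np.linalg.norm(d)
print("screws",yaw(g(128,273,60),g(657,271,60)), (g(128,273,60)+g(657,271,60))/2)
print("canines",yaw(g(290,175,109),g(494,172,109)), (g(290,175,109)+g(494,172,109))/2)
print("plate",yaw(g(207,40,72),g(574,40,72)),yaw(g(215,430,72),g(570,430,72)))
print("molars",yaw(g(241,380,109),g(546,378,109)))
for v in (68,112,145): print(v,g(392,v,100),g(392,v,92))
M=p["world_to_cam"]; o=-np.array(M)[:3,:3].T@np.array(M)[:3,3]; print("cam",o)
# mark/tip
E
```

```text
t 18.05 pos [544.3   7.8 325.2] rpy [3.142 0.    0.299] F [ 0.3   0.38 -2.26] M [-0.027 -0.022  0.014] op 0.146
screws (np.float64(17.40539075842264), np.float64(111.39224521281716)) [575.17687287  14.22710878  60.        ]
canines (np.float64(18.042581253593653), np.float64(37.74225382894641)) [596.41741137  21.20711178 109.        ]
plate (np.float64(17.197604760716615), np.float64(74.10102898487897)) (np.float64(17.173118274803358), np.float64(73.39801603192574))
molars (np.float64(17.55949668744387), np.float64(57.26657086811347))
68 [615.21950179  26.97173243 100.        ] [615.31742432  26.9581141   92.        ]
112 [607.2195224   24.50002839 100.        ] [607.1558441   24.43648125  92.        ]
145 [601.21787229  22.64519525 100.        ] [601.03295972  22.5441802   92.        ]
cam [610.37188931  27.64590216 496.03656121]
```

```bash
cat >> h.py <<'E'
L=152.8
def gpose(foot,th,yaw=.304,dx=0.):
    Rt=R.from_euler('xyz',[np.pi,0,yaw])*R.from_rotvec([th,0,0])
    return np.array(foot)-Rt.apply([dx,0,L]),Rt
def footof(s):
    Rt=R.from_euler('xyz',s["tcp_rot"]); g=R.from_euler('xyz',[np.pi,0,.304]).inv()*Rt
    return s["eef_pos"]+Rt.apply([0,0,L]), g.as_rotvec()
E
python3 - <<'E'
from h import *
s=st(); print(footof(s))
P,Rt=gpose([606.5,24.5,145],.28); print(P)
plan(P,Rt,7)
E
```

```text
t 18.05 pos [544.3   7.8 325.2] rpy [3.142 0.    0.299] F [ 0.3   0.38 -2.26] M [-0.027 -0.022  0.014] op 0.146
(array([544.28294826,   7.77633701, 172.4065264 ]), array([-6.90978265e-05, -2.47800282e-04,  5.16742083e-03]))
[619.14023832 -15.79089214 291.84927097]
[[[0.31,0.21,0.16],[0.5,-0.0,-0.01]],[[0.3,0.22,0.15],[0.5,-0.0,-0.01]],[[0.31,0.23,0.14],[0.5,-0.0,-0.01]],[[0.31,0.23,0.13],[0.5,-0.0,-0.01]],[[0.31,0.23,0.13],[0.5,-0.0,-0.01]]]
[[[0.3,0.24,0.11],[0.5,-0.0,-0.0]],[[0.31,0.25,0.1],[0.5,-0.01,-0.01]]]
end [619.2 -15.9 291.9] [-2.862  0.     0.304]
```

drive_tool:
  increments:
    - [[0.31, 0.21, 0.16], [0.5, 0, -0.01]]
    - [[0.3, 0.22, 0.15], [0.5, 0, -0.01]]
    - [[0.31, 0.23, 0.14], [0.5, 0, -0.01]]
    - [[0.31, 0.23, 0.13], [0.5, 0, -0.01]]
    - [[0.31, 0.23, 0.13], [0.5, 0, -0.01]]

```text
t: 18.47
eef_pos: [598.5, -8.9, 301.2]
tcp_rot: [-2.94, -0.001, 0.303]
ft_force: [0.6, 0.1, -1.7]
opening: 0.146
```

drive_tool:
  increments:
    - [[0.3, 0.24, 0.11], [0.5, 0, 0]]
    - [[0.31, 0.25, 0.1], [0.5, 0, 0]]
    - [[0, 0, 0], [0, 0, 0]]
    - [[0, 0, 0], [0, 0, 0]]
    - [[0, 0, 0], [0, 0, 0]]

```text
t: 18.88
eef_pos: [618.9, -15.2, 292.1]
tcp_rot: [-2.863, -0.0, 0.304]
ft_force: [0.5, 0.5, -1.2]
opening: 0.147
```

drive_tool:
  increments:
    - [[0, 0, 0], [0, 0, 0]]
    - [[0, 0, 0], [0, 0, 0]]
    - [[0, 0, 0], [0, 0, 0]]
    - [[0, 0, 0], [0, 0, 0]]
    - [[0, 0, 0], [0, 0, 0]]

```text
t: 19.3
eef_pos: [619.1, -15.0, 292.3]
tcp_rot: [-2.862, -0.001, 0.304]
ft_force: [-0.1, -1.1, -2.0]
opening: 0.147
```

```bash
python3 - <<'E'
from h import *
s=st(); print(footof(s)); p=env.read_camera("wrist"); cv2.imwrite("pics/f0.png",p["pixels"]); crop(p,"pics/f1.png",200,140,310,230,7)
q=env.read_camera("scene"); crop(q,"pics/f2.png",230,140,330,240,6)
for pp in (p,q):
  for t in ["gap_mid","gauge_foot","pointer_tip","mark"]: print(t,[(round(d["score"],2),np.round(d["point"],1)) for d in env.tip_of(t,pp)])
E
```

```text
t 19.3 pos [619.1 -15.  292.3] rpy [-2.862e+00 -1.000e-03  3.040e-01] F [-0.12 -1.06 -1.97] M [-0.272 -0.088 -0.006] op 0.147
(array([606.58572549,  25.27000863, 145.44184243]), array([ 0.27959562,  0.00071131, -0.00033752]))
gap_mid [(0.89, array([611. ,  22.4, 101.3]))]
gauge_foot [(0.54, array([ 483.3, -176.9,    3.7]))]
pointer_tip [(0.53, array([ 6.194e+02, -4.000e-01,  2.032e+02]))]
mark [(0.58, array([618.5,   4.6, 204.3]))]
gap_mid [(0.94, array([605. ,  30. , 100.7]))]
gauge_foot [(0.63, array([606.2,  27.2, 142.6])), (0.51, array([ 288.8, -565.5,   15.3]))]
pointer_tip [(0.66, array([604.4,  29.9, 143.5]))]
mark [(0.65, array([607.9,  28.2, 143.3]))]
```

View pics/f1.png

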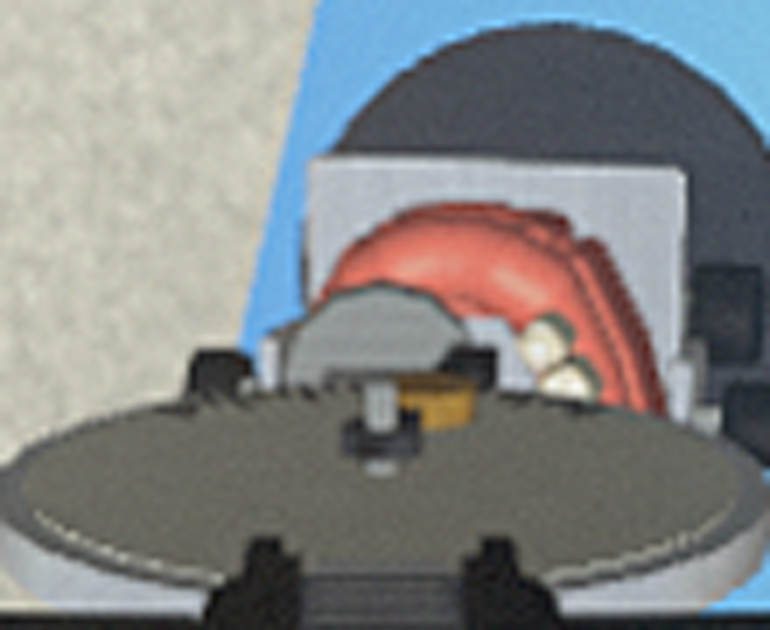

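View pics/f2.png

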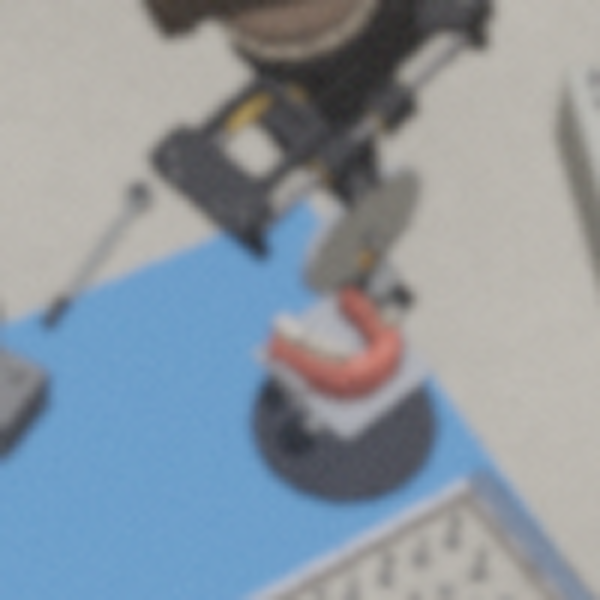

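```bash
python3 - <<'E'
from h import *
p=env.read_camera("wrist"); s=st()
im=cv2.resize(p["pixels"][175:215,230:290],None,fx=13,fy=13,interpolation=cv2.INTER_CUBIC)
Rt=R.from_euler('xyz',s["tcp_rot"])
def pt(a,r,x): # dial angle a (positive -> gauge -y = tool +y), tool frame
    X=s["eef_pos"]+Rt.apply([x, r*np.sin(a), L+5-104+r*np.cos(a)]); u,v=proj(p,X,True); return u,v
for x,col in((3,(0,255,0)),(6,(255,0,255))):
  for a in np.arange(0,.5,.1):
    u,v=pt(a,38,x); cv2.circle(im,(int((u-230)*13+6),int((v-175)*13+6)),3,col,-1); print(x,round(a,2),round((u-200)*7),round((v-140)*7))
  for a in np.arange(0,6.3,.1):
    u,v=pt(a,44,x); cv2.circle(im,(int((u-230)*13+6),int((v-175)*13+6)),2,col,-1)
cv2.imwrite("pics/f3.png",im)
E
```

```text
t 19.85 pos [619.2 -15.2 292. ] rpy [-2.862 -0.     0.304] F [ 0.77 -0.63 -1.96] M [-0.33  -0.104 -0.018] op 0.146
3 0.0 379 393
3 0.1 409 393
3 0.2 438 395
3 0.3 466 396
3 0.4 494 399
6 0.0 379 371
6 0.1 409 371
6 0.2 438 372
6 0.3 466 374
6 0.4 495 376
```

View pics/f3.png

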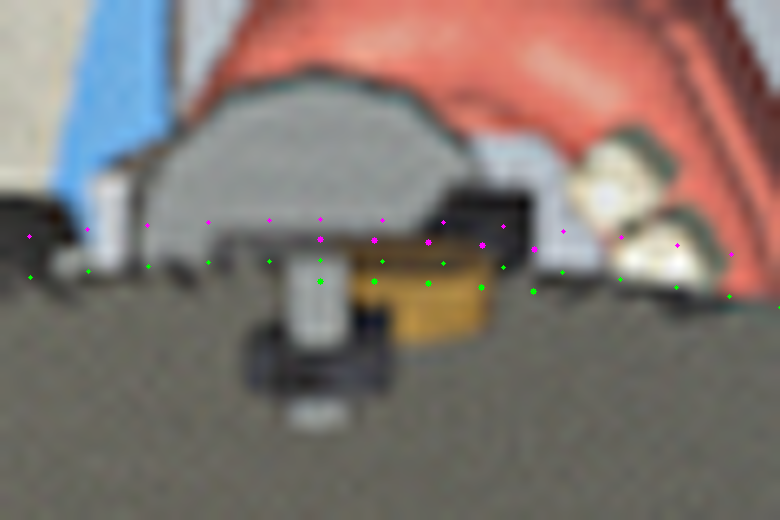

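```bash
python3 - <<'E'
from h import *
p=env.read_camera("wrist"); s=env.state()
# cam relative tool now
Mw=np.array(p["world_to_cam"]); Rt=R.from_euler('xyz',s["tcp_rot"])
T=np.eye(4);T[:3,:3]=Rt.as_matrix();T[:3,3]=s["eef_pos"]; C=Mw@T  # tool->cam
np.save("C.npy",C)
f=192/np.tan(np.radians(p["vertical_fov"]/2))
def pj(X):
    c=C[:3,:3]@np.array(X)+C[:3,3]; r=np.hypot(c[0],c[1]); th=np.arctan2(r,c[2]); return p["cx"]+f*th*c[0]/r,p["cy"]+f*th*c[1]/r
def pt(a,r,x,w=0): return pj([x, r*np.sin(a)+w*np.cos(a), L+5-104+r*np.cos(a)-w*np.sin(a)])
k=13
d3=cv2.imread("pics/d3.png"); out=[]
for img in (d3,p["pixels"]):
  for a in (.24,.28,.32):
    im=cv2.resize(img[175:205,238:278],None,fx=k,fy=k,interpolation=cv2.INTER_CUBIC)
    for x,col in((3,(0,255,0)),(8,(255,0,255))):
      P=[pt(a,38,x,-3),pt(a,38,x,3),pt(a,46,x,3),pt(a,46,x,-3)]
      P=np.array([[(u-238+.5)*k,(v-175+.5)*k] for u,v in P],int); cv2.polylines(im,[P],True,col,1)
    out.append(cv2.resize(im,(400,300)))
cv2.imwrite("pics/f4.png",np.vstack([np.hstack(out[i:i+2]) for i in (0,)]+[np.hstack([out[2],out[3]])]))
cv2.imwrite("pics/f5.png",np.hstack(out[4:6]))
for pos in [('d3',d3),('now',p['pixels'])]:
    g=cv2.cvtColor(pos[1],cv2.COLOR_BGR2GRAY)
    print(pos[0]); print(g[186:200,250:275])
print([np.round(pt(a,38,6),1) for a in (0,.1,.2,.3)])
E
```

```text
d3
[[158 157 156 153 160 157 163 156 157 157 159 160 162 160 148 119 139 168
  163 162 165 163 164 165 165]
 [153 159 159 158 158 159 159 161 159 159 159 160 160 160 165 154 142 161
  167 167 167 162 165 163 162]
 [151 154 153 157 158 156 155 157 153 157 154 154 155 164 154 149 125 130
  165 175 171 169 163 164 163]
 [151 154 151 156 160 158 152 153 153 153 152 153 159 149 111  88  78  82
  117 129 124 151 168 163 163]
 [157 154 163 140 118 146 160 160 152 155 161 159 158 113  50  36  40  36
   35  31  36 129 168 163 163]
 [162 164 170 123  40 114 161 164 162 159 164 157 125  70  34  40  44  48
   46  39  45 132 167 164 160]
 [134 138 133  86  29  78 118 135 136 136 136 126  75  40  46  45  50  50
   45  46  50 134 175 167 161]
 [ 78  80  71  51  58  67  76  78  91  97  87  95  84  57  45  52  51  51
   47  49  46 137 171 165 165]
 [ 69  73  82  90  89 100  90  67  84  85  77  90 103 101  67  46  62  60
   50  43  44 134 175 168 168]
 [ 66  65 115 144 139 156 121  58  74  85  98  84  92 113  78  48  87  84
   51  52  77 111 130 138 144]
 [114  98 138 175 163 174 140  94 119 123 139 1
[... 1241 characters left out ...]
99  82  65  69  68  71  70  71  76  71  67  69  66
   55  48  48 152 197 198 192]
 [ 74  73 121 141 140 145 107  60  66  69  68  65  68  64  66  76  82  79
   54  48  79 125 145 146 156]
 [ 96  92 134 161 157 160 133  98 107 104 107 106 103 110 112 114 115  93
   77  85  96  68  56  60  65]
 [100  94 129 156 152 158 128 107 126 124 127 132 132 137 136 139 125 100
   99 105 101  89  91  79  63]
 [105  97 133 160 151 160 116  56  80  78 111 141 131 131 132 132 117  90
   93 102 101 104  95  88  95]
 [ 88  76 126 160 156 161 117  24  33  36 107 140 137 131 130 132 115  90
   98 105 103 103 102 102 101]]
[array([254.2, 193. ]), array([258.3, 193.1]), array([262.5, 193.2]), array([266.6, 193.4])]
```

View pics/f4.png

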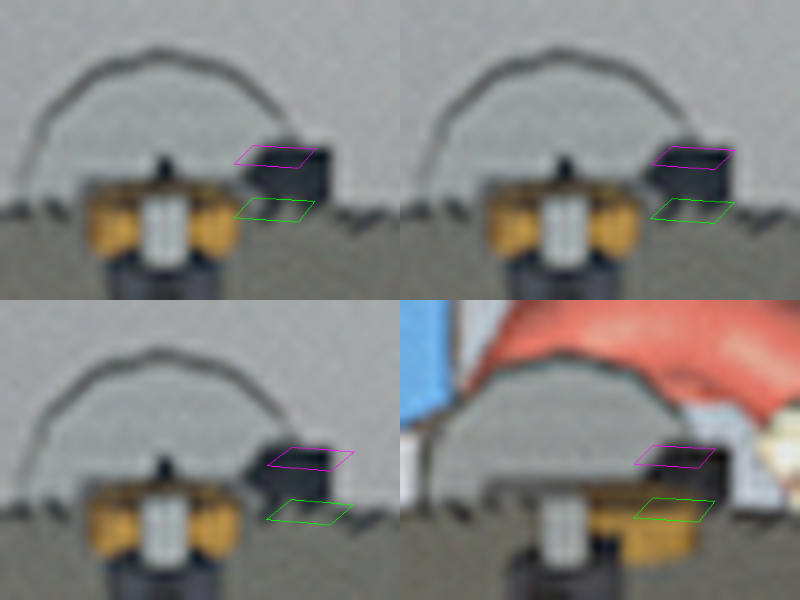

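View pics/f5.png

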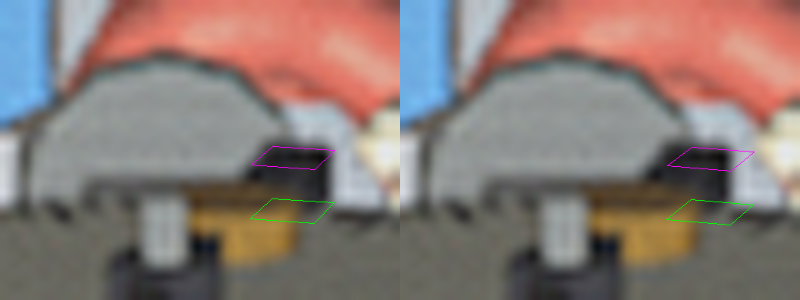

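```bash
python3 - <<'E'
import cv2
g=cv2.cvtColor(cv2.imread("pics/e0.png"),cv2.COLOR_BGR2GRAY); print(g[188:200,243:275])
E
```

```text
[[152 148 153 150 148 150 147 148 151 148 150 149 149 148 149 151 148 145
  151 152 156 145 135 120 148 181 178 184 191 187 186 191]
 [151 149 149 144 150 146 146 148 145 150 145 151 151 149 152 148 145 146
  146 153 142 100  72  74  90 110 103 123 176 191 186 187]
 [149 153 146 151 151 148 149 149 151 148 150 146 123 124 148 150 152 150
  152 150 111  58  33  36  41  37  31  33 145 197 192 186]
 [152 154 152 153 154 155 159 154 156 156 160 132  63  74 133 163 154 158
  151 120  65  39  41  48  42  49  44  46 154 195 186 186]
 [149 149 145 130 129 126 128 128 126 126 130  92  36  49 104 132 126 131
  122  74  37  47  48  49  47  46  38  45 152 197 186 185]
 [150 153 139 107  93  91  97  87  79  75  72  62  57  65  69  84  79  83
   88  76  59  49  52  52  50  53  43  46 156 198 188 189]
 [121 139 129  85  80  83  85  79  57  83  95  90 100  86  69  71  73  70
   74  92  88  60  49  62  61  57  39  57 162 202 197 196]
 [ 69  91 104  75  67  87  81  78  63 113 141 143 144 110  57  63  77  90
   99 106  90  69  59  84  85  59  51  80 128 146 142 160]
 [ 67  54  91  98  89  96 109 114  97 129 166 158 161 132  99 115 119 125
  134 114  80  58  75 106  97  80  85  94  74  61  67  72]
 [ 98  85  93 109  97 105 122 137 112 129 160 153 157 135 126 138 136 136
  137 103  77  87  99 106 103 102 109 100  92  90  76  71]
 [104 108 105 107 102 109 125 136 125 138 159 154 156 138 125 142 136 136
  128 103  94 105 107 103 103 103 104 106 105 100  92  97]
 [106 105 103 106  99 112 116 108  98 134 163 156 161 128  95 108 119 126
  124 103  99 107 101 101 106 104 106 102 106 104 107 104]]
```

```bash
python3 - <<'E'
from h import *
P0,R0=gpose([606.5,24.5,145],.28); P,Rt=gpose([606.5,24.5,145],.14)
plan(P,Rt,3,start=(P0,R0))
E
```

```text
[[[-0.0,-0.24,0.02],[-0.58,0.0,-0.0]],[[0.0,-0.23,0.0],[-0.59,0.0,-0.0]],[[0.0,-0.24,-0.0],[-0.58,0.0,0.0]]]
end [612.9   4.1 296.2] [-3.002  0.     0.304]
```

drive_tool:
  increments:
    - [[0, -0.24, 0.02], [-0.58, 0, 0]]
    - [[0, -0.23, 0], [-0.59, 0, 0]]
    - [[0, -0.24, 0], [-0.58, 0, 0]]
    - [[0, 0, 0], [0, 0, 0]]
    - [[0, 0, 0], [0, 0, 0]]

```text
t: 20.32
eef_pos: [612.8, 5.4, 296.7]
tcp_rot: [-3.001, -0.001, 0.305]
ft_force: [-0.1, -1.0, -1.9]
opening: 0.146
```

drive_tool:
  increments:
    - [[0, 0, 0], [0, 0, 0]]
    - [[0, 0, 0], [0, 0, 0]]
    - [[0, 0, 0], [0, 0, 0]]
    - [[0, 0, 0], [0, 0, 0]]
    - [[0, 0, 0], [0, 0, 0]]

```text
t: 20.73
eef_pos: [613.1, 4.3, 296.2]
tcp_rot: [-3.001, -0.0, 0.303]
ft_force: [-0.3, -0.6, -2.0]
opening: 0.148
```

drive_tool:
  increments:
    - [[0, 0, 0], [0, 0, 0]]
    - [[0, 0, 0], [0, 0, 0]]
    - [[0, 0, 0], [0, 0, 0]]
    - [[0, 0, 0], [0, 0, 0]]
    - [[0, 0, 0], [0, 0, 0]]

```text
t: 21.15
eef_pos: [613.0, 4.7, 296.4]
tcp_rot: [-3.002, -0.0, 0.304]
ft_force: [0.5, -0.1, -1.7]
opening: 0.14
```

```bash
python3 - <<'E'
from h import *
s=st(); print(footof(s)); ps=[env.read_camera("wrist") for i in range(3)]
crop(ps[0],"pics/g1.png",236,170,280,210,14)
for p in ps:
    g=cv2.cvtColor(p["pixels"],cv2.COLOR_BGR2GRAY); print(g[188:194,250:273])
q=env.read_camera("scene")
for pp in (ps[-1],q):
  for t in ["gap_mid","gauge_foot"]: print(t,[(round(d["score"],2),np.round(d["point"],1)) for d in env.tip_of(t,pp)])
st()
E
```

```text
t 21.15 pos [613.    4.7 296.4] rpy [-3.002 -0.     0.304] F [ 0.52 -0.07 -1.68] M [-0.112 -0.017 -0.025] op 0.14
(array([606.65164412,  25.09620779, 145.0820936 ]), array([ 1.39895015e-01,  4.29595202e-04, -8.46361943e-05]))
[[147 144 148 146 146 145 146 148 145 144 147 148 148 151 142 136 125 100
   93 147 186 207 226]
 [142 146 145 142 142 144 144 144 147 149 147 149 151 140  98  71  80  52
   42  83 128 202 235]
 [144 145 144 146 150 147 149 147 143 123 113 141 151 107  46  35  35  37
   32  29  29 166 233]
 [152 152 152 150 152 153 154 149 118  66  44 114 117  64  37  37  40  39
   46  38  28 158 220]
 [127 126 125 124 123 125 124 107  65  33  39  80  77  37  40  46  49  45
   41  36  29 120 159]
 [ 87  78  76  72  70  73  68  61  56  53  58  72  69  51  50  55  51  52
   48  39  34  81 100]]
[[146 143 149 146 148 143 146 144 148 147 146 145 151 150 138 137 127 105
   85 145 186 205 226]
 [144 144 142 142 144 146 143 146 148 146 145 151 148 138  96  74  81  51
   44  86 128 201 234]
 [149 146 147 147 147 145 146 147 143 122 113 142 151 110  47  31  36  40
   40  32  31 169 231]

[... 488 characters left out ...]
147 147 144 148 148 144 148 147 142 120 113 139 151 106  52  35  33  37
   35  32  36 168 232]
 [151 152 148 154 152 151 153 147 115  64  47 113 123  64  29  37  40  43
   39  37  35 154 220]
 [124 127 127 118 119 124 126 109  65  36  35  83  83  42  44  49  45  45
   42  36  30 120 158]
 [ 85  82  79  69  67  72  73  65  58  56  65  70  69  53  47  53  50  52
   52  38  34  85 100]]
gap_mid [(0.71, array([606.6,  26.1, 105.4]))]
gauge_foot []
gap_mid [(0.85, array([604.2,  31.3, 100. ]))]
gauge_foot [(0.76, array([606.5,  29.5, 142.1])), (0.64, array([ 289.1, -567.1,   11.8]))]
t 21.55 pos [613.    4.7 296.4] rpy [-3.002 -0.     0.304] F [ 0.03 -0.54 -2.02] M [-0.153 -0.035  0.03 ] op 0.145
```

View pics/g1.png

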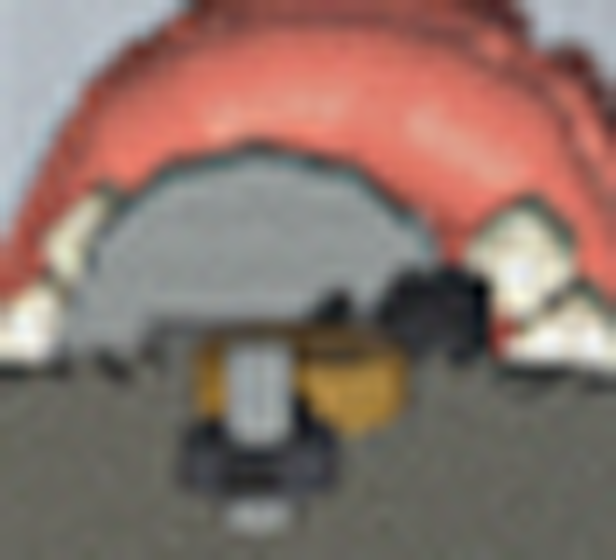

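```bash
python3 - <<'E'
from h import *
s=env.state(); Rt=R.from_euler('xyz',[np.pi,0,.304])*R.from_rotvec([.14,0,0])
print("down1mm",(Rt.inv().apply([0,0,-1])/30).round(4))
plan([613,4.7+.2,296.4-33],Rt,5)
E
```

```text
down1mm [0.     0.0047 0.033 ]
[[[0.0,0.03,0.22],[0.0,-0.0,0.0]],[[0.0,0.03,0.22],[0.0,-0.0,0.0]],[[0.0,0.03,0.21],[0.0,-0.0,0.0]],[[0.0,0.03,0.22],[0.0,-0.0,0.0]],[[0.0,0.03,0.22],[0.0,-0.0,0.0]]]
end [612.9   4.8 263.4] [-3.002 -0.     0.304]
```

drive_tool:
  increments:
    - [[0, 0.04, 0.3], [0, 0, 0]]
    - [[0, 0.04, 0.3], [0, 0, 0]]
    - [[0, 0.04, 0.25], [0, 0, 0]]
    - [[0, 0.02, 0.15], [0, 0, 0]]
    - [[0, 0.01, 0.09], [0, 0, 0]]

```text
t: 21.97
eef_pos: [612.7, 4.9, 262.1]
tcp_rot: [-3.001, 0.001, 0.304]
ft_force: [-0.1, -0.5, -1.4]
opening: 0.149
```

drive_tool:
  increments:
    - [[0, 0, 0], [0, 0, 0]]
    - [[0, 0, 0], [0, 0, 0]]
    - [[0, 0, 0], [0, 0, 0]]

```text
t: 22.22
eef_pos: [613.1, 4.8, 263.7]
tcp_rot: [-3.002, -0.001, 0.304]
ft_force: [0.6, 0.4, -1.7]
opening: 0.146
```

```bash
python3 - <<'E'
from h import *
s=st(); print(footof(s)); F=[]
for i in range(3):
    p=env.read_camera("wrist" if i<2 else "scene"); F.append(env.state()["ft_force"])
print(np.mean(F,0)); crop(p,"pics/h1.png",250,170,310,220,12)
q=env.read_camera("wrist"); crop(q,"pics/h2.png",200,140,310,220,7)
E
```

```text
t 22.22 pos [613.1   4.8 263.7] rpy [-3.002e+00 -1.000e-03  3.040e-01] F [ 0.56  0.35 -1.65] M [-0.115 -0.023  0.065] op 0.146
(array([606.85027186,  25.14876854, 112.35671504]), array([ 1.39661297e-01,  8.82713987e-04, -4.16694562e-05]))
[-0.04019375 -0.00725416 -1.82646754]
```

View pics/h1.png

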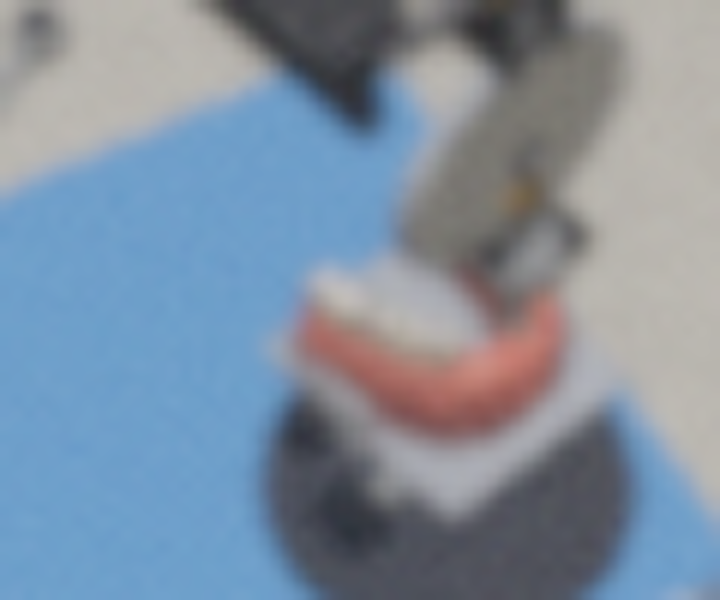

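View pics/h2.png

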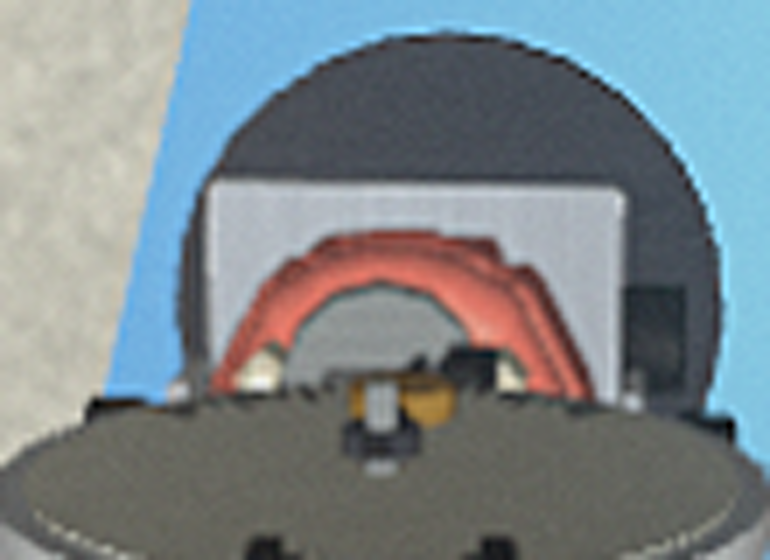

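```bash
python3 - <<'E'
from h import *
q=env.read_camera("scene"); s=env.state()
k=12;im=cv2.resize(q["pixels"][170:220,250:310],None,fx=k,fy=k,interpolation=cv2.INTER_CUBIC)
n=np.array([.954,.299,0]);t=np.array([-.299,.954,0])
def dot(X,c):
    u,v=proj(q,X); cv2.circle(im,(int((u-250+.5)*k),int((v-170+.5)*k)),4,c,-1); return u,v
G=np.array([606.5,25.2,100.])
dot(G,(0,255,0)); dot(G+15*t,(0,255,255)); dot(G-15*t,(0,255,255)); dot(G+8*n-[0,0,8],(255,255,0)); dot(G-8*n-[0,0,8],(255,255,0))
dot(footof(s)[0],(255,0,255)); dot(footof(s)[0]-[0,0,5],(255,0,255))
for sg in(1,-1): dot(G+sg*28.6*t-37*n+[0,0,9],(255,255,255))  # molars guess
for sg in(1,-1): dot(G+sg*19*t-10.6*n+[0,0,9],(255,0,0))
cv2.imwrite("pics/h3.png",im)
E
```

```text
(no output)
```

View pics/h3.png

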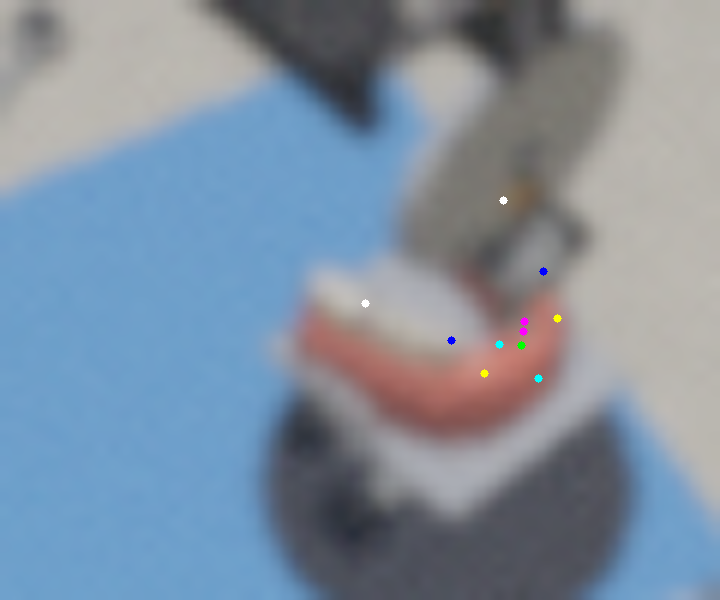

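drive_tool:
  increments:
    - [[0, 0.01, 0.07], [0, 0, 0]]
    - [[0, 0.01, 0.06], [0, 0, 0]]
    - [[0, 0, 0.03], [0, 0, 0]]
    - [[0, 0, 0], [0, 0, 0]]

```text
t: 22.8
eef_pos: [612.8, 4.9, 258.2]
tcp_rot: [-3.001, 0.0, 0.304]
ft_force: [0.8, -0.2, -1.9]
opening: 0.146
```

drive_tool:
  increments:
    - [[0, 0.005, 0.03], [0, 0, 0]]
    - [[0, 0, 0], [0, 0, 0]]

```text
t: 22.97
eef_pos: [612.9, 4.9, 257.5]
tcp_rot: [-3.002, -0.0, 0.304]
ft_force: [-0.3, -0.0, -1.7]
opening: 0.143
```

drive_tool:
  increments:
    - [[0, 0.005, 0.03], [0, 0, 0]]
    - [[0, 0, 0], [0, 0, 0]]

```text
t: 23.13
eef_pos: [612.9, 4.9, 256.6]
tcp_rot: [-3.002, -0.0, 0.304]
ft_force: [-0.9, -0.5, -2.5]
opening: 0.145
```

Foot centre is now at about 105.3 mm, with no contact yet.

drive_tool:
  increments:
    - [[0, 0.005, 0.025], [0, 0, 0]]
    - [[0, 0, 0], [0, 0, 0]]

```text
t: 23.3
eef_pos: [613.0, 4.8, 256.0]
tcp_rot: [-3.002, -0.001, 0.304]
ft_force: [-0.6, 0.8, -0.3]
opening: 0.144
```

drive_tool:
  increments:
    - [[0, 0, 0.025], [0, 0, 0]]
    - [[0, 0, 0], [0, 0, 0]]

```text
t: 23.47
eef_pos: [613.0, 4.9, 255.3]
tcp_rot: [-3.002, -0.001, 0.304]
ft_force: [0.5, -0.0, 0.1]
opening: 0.143
```

```bash
python3 - <<'E'
from h import *
F=[]
for i in range(3):
    env.read_camera("wrist"); F.append(env.state()["ft_force"])
s=st(); f,_=footof(s); print(f,np.mean(F,0))
P0,R0=gpose(f,.14); P,Rt=gpose(f,.27)
pts=[];R_=R0;p=P0
rows=[]
for i in range(1,7):
    Pn,Rn=gpose(f,.14+.13*i/6)
    d=R_.inv().apply(Pn-p)/30; d=np.round(d,3); w=np.round((R_.inv()*Rn).as_rotvec()/.08,3)
    rows.append([d.tolist(),w.tolist()]); p=p+R_.apply(d*30); R_=R_*R.from_rotvec(w*.08)
print(rows); print(p,P)
E
```

```text
t 23.62 pos [613.    4.9 255.4] rpy [-3.002e+00 -1.000e-03  3.040e-01] F [0.13 0.2  0.76] M [-0.181 -0.024 -0.022] op 0.145
[606.72152654  25.21975254 104.05676761] [ 0.32599588 -0.36154546  0.81423939]
[[[-0.0, 0.11, 0.001], [0.271, 0.0, 0.0]], [[-0.0, 0.111, 0.001], [0.271, -0.0, -0.0]], [[-0.0, 0.11, 0.002], [0.271, 0.0, -0.0]], [[-0.0, 0.11, 0.001], [0.27, 0.0, -0.0]], [[-0.0, 0.111, 0.001], [0.271, 0.0, -0.0]], [[-0.0, 0.11, 0.001], [0.271, 0.0, -0.0]]]
[618.9212349  -13.66694575 251.32630316] [618.92156277 -13.66799085 251.32096057]
```

drive_tool:
  increments:
    - [[0, 0.11, -0.002], [0.271, 0, 0]]
    - [[0, 0.111, -0.002], [0.271, 0, 0]]
    - [[0, 0.11, -0.002], [0.271, 0, 0]]
    - [[0, 0.11, -0.002], [0.27, 0, 0]]
    - [[0, 0.111, -0.002], [0.271, 0, 0]]

```text
t: 24.03
eef_pos: [618.0, -11.2, 252.3]
tcp_rot: [-2.891, -0.0, 0.304]
ft_force: [-1.0, 1.0, -0.2]
opening: 0.147
```

drive_tool:
  increments:
    - [[0, 0.11, -0.002], [0.271, 0, 0]]
    - [[0, 0, 0], [0, 0, 0]]
    - [[0, 0, 0], [0, 0, 0]]
    - [[0, 0, 0], [0, 0, 0]]
    - [[0, 0, 0], [0, 0, 0]]

```text
t: 24.45
eef_pos: [618.8, -13.7, 251.8]
tcp_rot: [-2.873, -0.001, 0.304]
ft_force: [0.8, -1.2, 0.1]
opening: 0.147
```

drive_tool:
  increments:
    - [[0, 0, 0], [0, 0, 0]]
    - [[0, 0, 0], [0, 0, 0]]
    - [[0, 0, 0], [0, 0, 0]]
    - [[0, 0, 0], [0, 0, 0]]
    - [[0, 0, 0], [0, 0, 0]]

```text
t: 24.87
eef_pos: [618.8, -13.6, 251.7]
tcp_rot: [-2.872, -0.0, 0.304]
ft_force: [0.4, -0.7, 0.1]
opening: 0.147
```

```bash
python3 - <<'E'
from h import *
F=[];ims=[]
for i in range(6):
    p=env.read_camera("wrist"); ims.append(p["pixels"].astype(float)); F.append(env.state()["ft_force"])
s=st(); print(footof(s),np.mean(F,0),np.std(F,0))
m=np.mean(ims,0).clip(0,255).astype(np.uint8)
cv2.imwrite("pics/i0.png",m); cv2.imwrite("pics/i1.png",cv2.resize(m[175:210,238:283],None,fx=16,fy=16,interpolation=cv2.INTER_CUBIC))
b=cv2.resize(m[175:210,238:283],None,fx=16,fy=16,interpolation=cv2.INTER_CUBIC); b=np.clip(b.astype(float)*3,0,255).astype(np.uint8); cv2.imwrite("pics/i2.png",b)
g=cv2.cvtColor(m,cv2.COLOR_BGR2GRAY); print(g[187:199,258:274])
q=env.read_camera("scene"); crop(q,"pics/i3.png",250,160,310,220,10)
for t in ["gap_mid","gauge_foot"]: print(t,[(round(d["score"],2),np.round(d["point"],1)) for d in env.tip_of(t,q)])
E
```

```text
t 25.17 pos [618.8 -13.7 251.7] rpy [-2.872 -0.     0.304] F [ 0.6  -0.74 -0.33] M [-0.276 -0.084  0.038] op 0.142
(array([606.61484534,  25.20656282, 104.45072259]), array([ 2.69994779e-01,  3.86463100e-04, -4.31027518e-05])) [ 0.09628159 -0.49964095 -0.05904375] [0.38809954 0.19130475 0.43402038]
[[151 148 149 147 150 151 156 145 132 160 177 165 158 152 146 138]
 [144 144 146 145 147 150 142 136 119 140 172 175 178 163 151 140]
 [143 144 143 145 149 141 106  77  70  82 104 126 136 147 153 144]
 [147 147 147 151 156 129  58  28  32  32  31  25  32 117 156 148]
 [153 153 154 148 128  87  39  36  38  39  40  36  39 100 136 148]
 [124 124 126 113  68  24  28  36  43  46  42  37  37  87 112 127]
 [ 74  73  74  72  59  57  53  54  57  56  50  43  42  91 114 109]
 [ 66  67  68  70  71  73  70  67  69  61  53  43  57 107 124 114]
 [ 68  66  67  65  64  64  63  77  86  72  49  47  83 102  92  92]
 [106 103 104 103 102 106 108 115 111  83  73  85  95  75  65  71]
 [123 121 127 131 131 134 136 135 120  93  95 104  99  88  88  76]
 [ 78  77 111 137 131 131 131 131 112  93  94 101 102 103  97  88]]
gap_mid [(0.65, array([ 391.3, -332.4,    2.3])), (0.57, array([604.6,  31.8,  99.9]))]
gauge_foot [(0.85, array([ 287.8, -568.8,   13.8])), (0.29, array([395.1, -56.9,  -0.5]))]
```

View pics/i2.png

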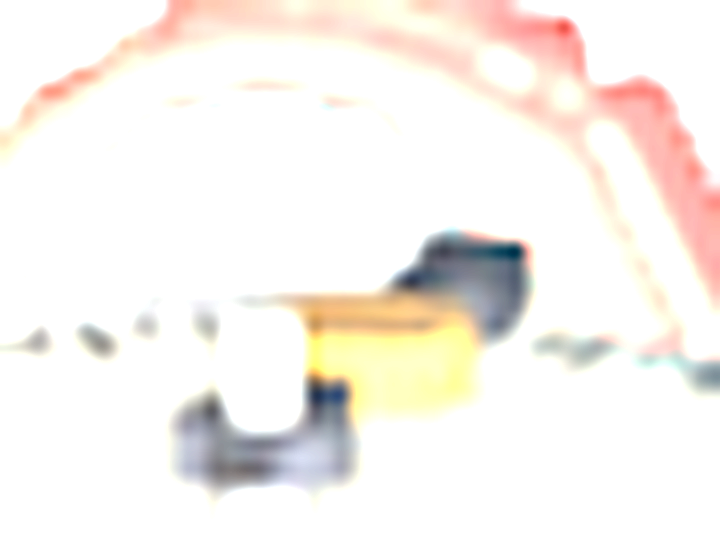

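View pics/i3.png

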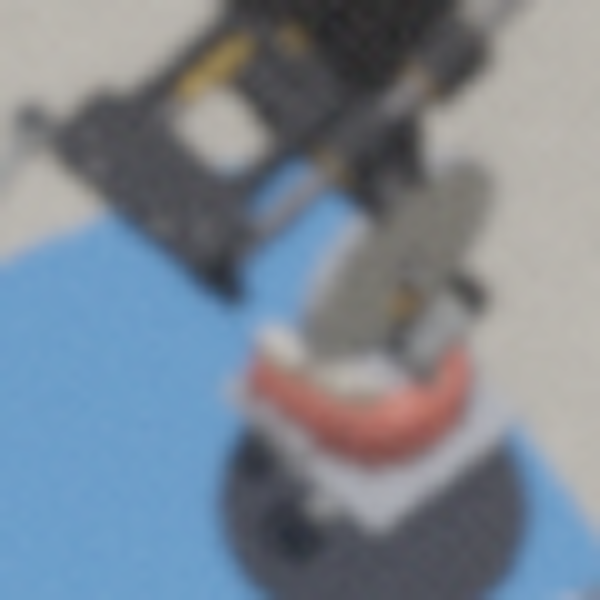

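```bash
python3 - <<'E'
import numpy as np,cv2
from scipy.optimize import minimize
C=np.load("C.npy"); L=152.8; f=192/np.tan(np.radians(65.70646984690485/2)); cx,cy=254.00715,194.98943
def pj(X):
    c=C[:3,:3]@np.array(X)+C[:3,3]; r=np.hypot(c[0],c[1]); th=np.arctan2(r,c[2]); return cx+f*th*c[0]/r,cy+f*th*c[1]/r
def pt(a,r,x,w,y0): return pj([x, y0+r*np.sin(a)+w*np.cos(a), L+5-104+r*np.cos(a)-w*np.sin(a)])
K=16;u0,v0,W,H=256,184,22,16
def cov(P,bl):
    P=np.array([[(u-u0+.5)*K,(v-v0+.5)*K] for u,v in P],np.float32)
    h=cv2.convexHull(P); m=np.zeros((H*K,W*K),np.uint8); cv2.fillConvexPoly(m,np.round(h*16).astype(np.int32),255,shift=4)
    m=cv2.GaussianBlur(m.astype(np.float32)/255,(0,0),bl*K); return cv2.resize(m,(W,H),interpolation=cv2.INTER_AREA)
rows=slice(187-v0,193-v0); cols=slice(261-u0,275-u0)
for name in ("d3","e0","f0"):
    g=cv2.cvtColor(cv2.imread(f"pics/{name}.png"),cv2.COLOR_BGR2GRAY).astype(float)[v0:v0+H,u0:u0+W]
    def cost(q):
        a,Rr,xf,bl,dv=q
        m=cov([(lambda t:(t[0],t[1]+dv))(pt(a,r,x,w,-.15)) for r in(38,Rr) for x in(3,xf) for w in(-3,3)],max(bl,.05))
        return np.mean(((155-115*m-g)[rows,cols].clip(-60,60))**2)
    best=None
    for a0 in(.24,.28,.32):
      for xf in (7,10):
        r=minimize(cost,[a0,46,xf,.4,0],method="Nelder-Mead",options=dict(maxiter=1500,initial_simplex=None,xatol=1e-3,fatol=.01))
        if best is None or r.fun<best.fun: best=r
    print(name,best.x.round(3),best.fun)
# tip pred
print([round(pj([5,-.15+38*np.sin(a),L+5-104+38*np.cos(a)])[0],2) for a in(0,.14,.27)])
E
```

```text
d3 [2.4300e-01 5.3546e+01 6.5630e+00 3.7500e-01 2.0000e-03] 96.385977181791
e0 [ 2.3400e-01  5.5323e+01  6.2290e+00  4.2900e-01 -1.0000e-03] 440.49180054306566
f0 [ 0.25  51.289  7.175  0.408 -0.   ] 384.0131796404735
[np.float64(254.0), np.float64(259.83), np.float64(265.19)]
```

```bash
python3 - <<'E'
import numpy as np,cv2
from scipy.optimize import minimize
C=np.load("C.npy"); L=152.8; f=192/np.tan(np.radians(65.70646984690485/2)); cx,cy=254.00715,194.98943
def pj(X):
    c=C[:3,:3]@np.array(X)+C[:3,3]; r=np.hypot(c[0],c[1]); th=np.arctan2(r,c[2]); return cx+f*th*c[0]/r,cy+f*th*c[1]/r
def pt(a,r,x,w,y0): return pj([x, y0+r*np.sin(a)+w*np.cos(a), L+5-104+r*np.cos(a)-w*np.sin(a)])
K=16;u0,v0,W,H=256,184,22,16
def cov(P,bl):
    P=np.array([[(u-u0+.5)*K,(v-v0+.5)*K] for u,v in P],np.float32)
    h=cv2.convexHull(P); m=np.zeros((H*K,W*K),np.uint8); cv2.fillConvexPoly(m,np.round(h*16).astype(np.int32),255,shift=4)
    m=cv2.GaussianBlur(m.astype(np.float32)/255,(0,0),bl*K); return cv2.resize(m,(W,H),interpolation=cv2.INTER_AREA)
rows=slice(189-v0,193-v0); cols=slice(261-u0,275-u0)
g=cv2.cvtColor(cv2.imread("pics/d3.png"),cv2.COLOR_BGR2GRAY).astype(float)[v0:v0+H,u0:u0+W]
g[188-v0-2:189-v0]=160
for Rr in (44,46,48,50,52,54):
    def cost(q,ret=False):
        a,xf,bl,dv=q
        m=cov([(lambda t:(t[0],t[1]+dv))(pt(a,r,x,w,-.15)) for r in(38,Rr) for x in(3,xf) for w in(-3,3)],max(bl,.05))
        if ret: return 160-118*m
        return np.mean(((160-118*m-g)[rows,cols])**2)
    best=min((minimize(cost,[a0,xf,.3,0],method="Nelder-Mead") for a0 in(.24,.28) for xf in(6,9)),key=lambda r:r.fun)
    print(Rr,best.x.round(3),round(best.fun,1))
    if Rr in(46,50): print(cost(best.x,True)[rows,cols].round().astype(int))
print(g[rows,cols].astype(int))
E
```

```text
44 [0.283 8.756 0.358 0.   ] 181.8
46 [2.740e-01 8.327e+00 3.190e-01 1.000e-03] 107.6
[[160 160 155 112  86  92  98 105 111 120 152 160 160 160]
 [160 153  99  49  42  42  43  43  44  53 137 160 160 160]
 [160 124  48  42  42  42  42  42  42  51 137 160 160 160]
 [160 114  44  42  42  42  42  42  42  53 140 160 160 160]]
48 [ 2.660e-01  7.854e+00  2.880e-01 -1.000e-03] 73.3
50 [0.258 7.395 0.316 0.   ] 65.9
[[160 160 158 124  89  93  99 105 112 119 149 160 160 160]
 [160 157 118  56  42  42  43  43  44  49 127 160 160 160]
 [158 115  54  42  42  42  42  42  42  48 131 160 160 160]
 [147  61  42  42  42  42  42  42  42  48 132 160 160 160]]
52 [0.25  6.945 0.316 0.   ] 60.8
54 [0.242 6.487 0.316 0.   ] 61.7
[[153 159 149 111  88  78  82 117 129 124 151 168 163 163]
 [159 158 113  50  36  40  36  35  31  36 129 168 163 163]
 [157 125  70  34  40  44  48  46  39  45 132 167 164 160]
 [126  75  40  46  45  50  50  45  46  50 134 175 167 161]]
```

drive_tool:
  increments:
    - [[0, -0.025, 0], [-0.06, 0, 0]]
    - [[0, -0.026, 0], [-0.065, 0, 0]]
    - [[0, 0, 0], [0, 0, 0]]
    - [[0, 0, 0], [0, 0, 0]]
    - [[0, 0, 0], [0, 0, 0]]

```text
t: 25.73
eef_pos: [618.3, -12.2, 252.1]
tcp_rot: [-2.882, -0.0, 0.304]
ft_force: [-0.4, -0.2, -0.6]
opening: 0.145
```

drive_tool:
  increments:
    - [[0, 0, 0], [0, 0, 0]]
    - [[0, 0, 0], [0, 0, 0]]
    - [[0, 0, 0], [0, 0, 0]]
    - [[0, 0, 0], [0, 0, 0]]
    - [[0, 0, 0], [0, 0, 0]]

```text
t: 26.15
eef_pos: [618.3, -12.3, 252.1]
tcp_rot: [-2.882, -0.0, 0.304]
ft_force: [0.6, 0.4, 0.2]
opening: 0.148
```

drive_tool:
  increments:
    - [[0, 0, 0], [0, 0, 0]]
    - [[0, 0, 0], [0, 0, 0]]
    - [[0, 0, 0], [0, 0, 0]]
    - [[0, 0, 0], [0, 0, 0]]
    - [[0, 0, 0], [0, 0, 0]]

```text
t: 26.57
eef_pos: [618.3, -12.3, 252.1]
tcp_rot: [-2.882, -0.0, 0.304]
ft_force: [-0.6, 0.7, -0.5]
opening: 0.147
```

```bash
python3 - <<'E'
from h import *
F=[];ims=[]
for i in range(8):
    p=env.read_camera("wrist"); ims.append(p["pixels"].astype(float)); F.append(env.state()["ft_force"])
s=st(); print(footof(s),np.mean(F,0))
m=np.mean(ims,0).clip(0,255).astype(np.uint8)
cv2.imwrite("pics/j0.png",m); crop({"pixels":m},"pics/j1.png",200,130,310,215,7)
g=cv2.cvtColor(m,cv2.COLOR_BGR2GRAY); print(g[188:196,258:274])
q=env.read_camera("top"); crop(q,"pics/j2.png",60,140,340,260,2.8) if 0 else cv2.imwrite("pics/j2.png",q["pixels"])
E
```

```text
t 26.97 pos [618.3 -12.3 252.1] rpy [-2.882 -0.     0.304] F [0.47 0.12 1.07] M [-0.102  0.042  0.   ] op 0.146
(array([606.6279478 ,  25.1487049 , 104.46198765]), array([ 2.59891289e-01,  4.07892486e-04, -3.34448485e-05])) [ 0.09060809 -0.02490415  0.05829286]
[[144 145 145 146 148 152 139 132 116 138 172 162 165 163 150 140]
 [144 144 144 146 150 141  94  70  71  83 105 101 117 148 153 141]
 [146 146 148 150 147 110  50  32  32  31  31  28  32 116 155 149]
 [153 152 154 148 117  64  29  37  39  36  42  38  40 101 137 148]
 [123 124 126 111  64  27  32  39  45  49  41  36  37  86 111 128]
 [ 73  74  76  67  57  56  54  52  50  52  49  42  42  89 113 109]
 [ 67  68  69  69  70  73  70  66  63  64  55  40  61 110 126 113]
 [ 65  65  65  66  66  64  64  74  88  81  52  47  82 105  96  90]]
```

View pics/j1.png

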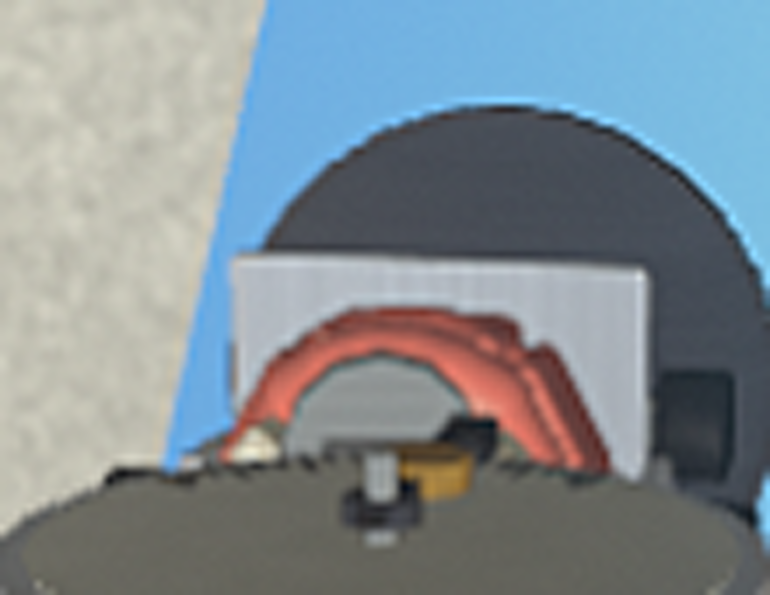

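View pics/j2.png

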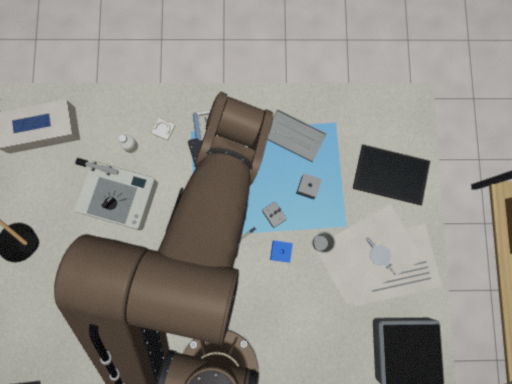

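```bash
python3 - <<'E'
from h import *
env.job_done(); st()
E
```

```text
the job is handed in; nothing more can be done
the job is handed in; nothing more can be done
```

I carried out both steps, knob first and then gauge. I handed the job in at about 27 s with the gauge still held on the ridge; no verdict came back.

- **Knob:** I gripped the bar and turned it 1.5 rad clockwise from one dot. The picture taken after letting go shows the white line on the four dots.
- **Gauge:** I lifted it straight out of the grey stand and turned the dial in line with the ridge, yaw about 17.4°. I lowered the foot until it touched, then rocked the gauge about its foot to a lean of 0.26 rad.
- **Foot position:** by the arm's pose the foot is at (606.6, 25.1) mm. In the wrist picture it is centred between the canines. The scene camera put the gap about 2–3 mm further along the ridge, and I trusted the wrist view.
- **Contact:** the foot presses with about 1.9 N, which would push the jaw down by about 0.3 mm.
- **Pointer and clip:**
  - The clip could only be read to about ±0.015 rad. My estimates ran from 0.24 to 0.28, with the best around 0.258.
  - At the end the black pointer tip was over the black clip, so I could not see it separately.
  - I measured the pointer at a smaller lean: it read about 0.134 for a lean of 0.14. At the end it should therefore read about 0.255–0.26.

Nothing else on the bench was touched, as far as the last top picture shows.

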